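# Free the stuck drawer key and put the doming punches away

## Robot

A 7-joint arm with a two-finger parallel gripper is mounted at the origin on the work surface. World frame = base frame: x ahead of the robot, y to its left, z up, the work surface at z = 0. Lengths are in m, angles in rad, forces in N, time in s.
With the tool pointing down it reaches from about 0.4 to 0.925 m from the base axis. Payload 4.1 kg.
Tool frame: the origin (TCP) lies midway between the tips of the shut fingers; the grasp point (between the pads) lies 19 mm behind it; z points along the fingers, y is the line along which they close (so a half turn about z gives the same grasp; the last joint's range is limited). The gripper opens to 85 mm and grips with 20 to 120 N. Pads are 22 mm wide; open, the fingers measure 114 mm over their backs; the gripper's body (76 mm by 85 mm) begins 54 mm behind the grasp point. The pads swing forward as they close: fully open they stand 13 mm farther back than shut.
Start: joints at [-1.427, 0.398, 0.045, 1.537, -0.019, 1.207, -0.051], TCP at [0.156, 0.631, 0.231] pointing down, gripper open.
Joint ranges: [-2.82, 2.82], [-0.49, 2.23], [-1.37, 1.46], [0, 2.46], [-1.36, 4.5], [0.23, 2], [-2.94, 2.94]. Speed limits (rad/s): [2.57, 2.57, 3.14, 3.14, 3.14, 3.14, 3.14].

## Interface

Orientations are given as [roll, pitch, yaw] about the fixed x, y, z axes, in that order (R = Rz(yaw) Ry(pitch) Rx(roll)).
In Python, from rig import robot gives the robot as it stands.
- The arm moves only by the shell command python3 -m handwheel 'ROWS' [FORCE]. ROWS is JSON, a list of rows, each an object of numbers: "x", "y", "z": the shift along the tool's x, y, z in m; "wx", "wy", "wz": the turn, a rotation vector about the tool's x, y, z in units of 10 degrees (1.0 is 10 degrees); "grip": the closure, from -1 (fully open) to 1 (shut), so that 0 is half open. A call has exactly 5 rows; each row shifts and turns the commanded pose from where the row before left it, along the tool's axes as they then stand; what a row does not reach is not made up. A row lasts 1/8 s, in which the tool goes at most 62.5 mm and 10.7 degrees, less where a joint would pass 70% of its speed; a pose out of reach is approached as far as the arm can. A call with a gripper value outside its range is refused whole. The fingers move at their own pace and stop on an object; FORCE is the grip in N (left out, the last holds). Time passes only in rows, so rows that do not move let the fingers close, or fill a call up. It gives the time, the measured TCP pose, the force, the opening and the grip force at its end, in the units of the state.
- robot.get_state(): the state, without advancing time (a new reading comes with each control period).
- robot.get_image(name): name is "scene" or "top" or "wrist"; returns a dict with "frame" (480x640x3 uint8, red, green, blue), "fx", "fy", "cx", "cy" (pixels), "rvec" (rotation vector, rad) and "tvec" (3), from world to camera coordinates, as OpenCV has them; the wrist camera has in their place "T_tool_cam" (4x4, takes a point from camera to tool coordinates, whose origin is the TCP and whose axes are the flange's). Camera axes: x right, y down, z forward; pixel columns grow to the right and rows downward; lengths in m; the calibration is good to about 2 mm. The wrist camera is an equidistant fisheye: a pixel r from the principal point sees the ray r / f radians off the axis. A picture is of the moment at which its call begins: read the wrist's pose just before it. There is no depth.
- robot.job_done(): hands the job in; it is judged then, once.
The state is a dict: "time": time; "joints": joint angles; "dq": joint speeds; "joint_torque": joint torques, N m; "tcp_pos": TCP position; "orientation": TCP orientation; "contact_force": force on the tool from outside, world axes, zero at the start; "moment": the same for the moment, N m; "grip_width": finger opening in m; "finger_force": force on a finger pad.
Only numpy, scipy, OpenCV 4.12 (cv2) and the standard library are available. Lean on these libraries where they do the work, as an engineer would, in place of code of your own. Each camera call takes 0.05 s, during which the arm holds its last target. There are 200 camera calls.

## Task

The steel lock key of the little bench chest is stuck: with the mallet (never the fingers) tap it lightly on its left and right sides in turn until it has worked all the way up, then lay the mallet flat back on its rubber mat. Pull the drawer out to its stop, lay every steel doming punch from the cork board in it, and push the drawer fully shut. Leave everything else on the bench where it is.

Things in the scene. Friction and masses are not known exactly. Their poses are not given: they have to be found in the camera images.
- key_head (a point): centre of the dark steel head (22 x 22 mm, 50 mm tall) of the lock key, a steel bar upright on the chest's top near its front left corner. Axes with no lean: x to the chest's back, y to its left seen from the robot, z up. It starts 179 mm above the bench. The brass housing round the key (56 mm along y, 20 mm along x) reaches 140 mm above the bench, the chest's top 105 mm
- key_lift (a joint): how far the key has risen, m: 0 at first (its foot locks the drawer), 0.032 fully up; the drawer is free above 0.029; it stays where left. Ramps in the housing raise it 6.4 mm each time it is pushed over from full lean one way to full lean the other, so it takes five full pushes on alternate sides, each 5 to 15 N at the head; pulling it or pushing again the same way does nothing
- key_rock (a joint): lean of the key, rad, -0.107 to 0.107, about a pivot 157 mm below the head's centre: positive leans to the chest's left (+y), so at full lean the head is 17 mm left of upright. It starts leaning right (negative), so the first tap is on its right (-y) side, pushing left. A push that stops short of full lean must be repeated on the same side
- pull (a point): centre of the drawer's wooden pull (32 mm out from the front, 24 mm wide, 24 mm tall), 24 mm in front of the drawer front; moves with the drawer. x to the chest's back, y left, z up. Grasp from above across its width. The chest is 270 mm wide, 240 deep, 105 high; the pull is 20 mm right of its middle, the key stands 105 mm left of the pull
- drawer (a joint): how far the drawer is out, m: 0 shut, 0.14 at its stop; friction about 3 N
- drawer_floor (a point): point on the drawer's inner floor, mid-width; axes as for the pull; moves with the drawer. The floor is 226 mm wide and runs from 60 mm in front of this point (drawer front, standing 66 mm above the floor) to 129 mm behind it; side walls 41 mm high. With the drawer at its stop the chest covers what lies over 60 mm behind this point
- mallet_grip (a point): point on the axis of the wooden mallet's handle, 65 mm from the centre of the head, 20 mm above what it lies on; x points along the handle to the head, z up. The handle is 20 mm wide and 22 mm tall, free for about 45 mm towards the head and 80 mm away from it, and ends in a swell 28 x 40 mm (whole mallet 185 mm long, 260 g)
- mallet_head (a point): centre of the mallet's rectangular wooden head: 40 mm along the handle (x), 76 mm long across it (y, the two striking faces), 40 mm tall
- mat_top (a point): centre of the top of the black rubber mat (260 mm along its x, 160 mm along its y, 4 mm thick) on which the mallet starts and is laid back. Fixed
- board_top (a point): centre of the top of the cork board (220 mm along its x, 230 mm along its y, 8 mm thick) on which the punches start, among a brass block and a small wooden cone. Fixed
- punch0_mid (a point): centre of a steel doming punch lying on its side: square shank 16 x 16 mm with a ball end, 75 mm long along x (ball at +x), 120 g; this point is half-way along and 8 mm above what it lies on. Two to four punches are present; an absent one reads None
- punch1_mid (a point): centre of a steel doming punch lying on its side: square shank 16 x 16 mm with a ball end, 75 mm long along x (ball at +x), 120 g; this point is half-way along and 8 mm above what it lies on. Two to four punches are present; an absent one reads None
- punch2_mid (a point): centre of a steel doming punch lying on its side: square shank 16 x 16 mm with a ball end, 75 mm long along x (ball at +x), 120 g; this point is half-way along and 8 mm above what it lies on. Two to four punches are present; an absent one reads None
- punch3_mid (a point): centre of a steel doming punch lying on its side: square shank 16 x 16 mm with a ball end, 75 mm long along x (ball at +x), 120 g; this point is half-way along and 8 mm above what it lies on. Two to four punches are present; an absent one reads None
- collet: bystander, not to be disturbed: brass block 34 x 34 x 22 mm on the cork board; origin at its underside
- ringcone: bystander, not to be disturbed: small wooden cone 32 mm across, 30 mm tall, on the cork board; origin at its underside
There are look-alikes about, which are no part of the job. Of the things that look like the part that bears mallet_grip, take the one that is farthest to the robot's left at the start. Leave any red look-alike of the part that bears punch2_mid alone.

How it is judged:
By the outcome, as a careful person would: the job done as asked, in the order asked, and still so for the second after the job is handed in, with the robot touching nothing.
Of punch0, punch1, punch2, punch3 only 2 to 4 are there at a start; the rules pass over those that are not, and their reading is None.
At some moment in a run one of mallet, punch0, punch1, punch2, punch3 may be knocked a few centimetres aside while the robot is not near it.
It also fails if it takes over 210 s, if anything falls off the work surface, if the arm or the gripper's body presses on something with over 40 N, if the wrist force passes 120 N, or if a joint passes its speed limit or range.

## Working session

There is one attempt and no reset: what is moved stays moved. The work goes in short steps, Python scripts to look and compute and a shell command to move; the robot and the scene stay as the last step left them, time stands still between calls to the robot, and variables do not carry over. Pictures are saved under pics/ and viewed, at most 14 in all, crops included, and the job is handed in when it is done.

```bash
mkdir -p pics; ls
cat > h.py <<'E'
import numpy as np, cv2
from scipy.spatial.transform import Rotation as R
from rig import robot
def shot(n,name):
    im=robot.get_image(n); cv2.imwrite(f'pics/{name}.png',im['frame'][:,:,::-1]); 
    np.save(f'pics/{name}.npy',im,allow_pickle=True); return im
def load(name): return np.load(f'pics/{name}.npy',allow_pickle=True).item()
def ray(im,uv):
    M,_=cv2.Rodrigues(np.array(im['rvec'],float)); t=np.array(im['tvec'],float).ravel()
    d=np.array([(uv[0]-im['cx'])/im['fx'],(uv[1]-im['cy'])/im['fy'],1.])
    return -M.T@t, M.T@d
def onz(im,uv,z):
    o,d=ray(im,uv); return o+d*(z-o[2])/d[2]
def proj(im,p):
    M,_=cv2.Rodrigues(np.array(im['rvec'],float)); c=M@np.array(p,float)+np.array(im['tvec']).ravel()
    return np.array([im['fx']*c[0]/c[2]+im['cx'],im['fy']*c[1]/c[2]+im['cy']])
E
python3 - <<'E'
from h import *
for n in('scene','top','wrist'):
    s=robot.get_state(); im=shot(n,n+'0'); im.pop('frame')
    print(n,im)
    if n!='wrist': print(-cv2.Rodrigues(np.array(im['rvec'],float))[0].T@np.array(im['tvec']).ravel())
print(s)
E
```

```text
pics
scene {'fx': 608.7932783703134, 'fy': 608.7932783703134, 'cx': 311.16058229821283, 'cy': 234.7205190312669, 'rvec': array([ 2.33429907,  1.21252729, -0.34955181]), 'tvec': array([-0.3004469 , -0.34557748,  1.92768863])}
[ 1.246454   -0.49995621  1.45673327]
top {'fx': 602.4164092418047, 'fy': 602.4164092418047, 'cx': 318.8461908512806, 'cy': 242.32573772512526, 'rvec': array([ 2.18116712, -2.17096771,  0.11645407]), 'tvec': array([-0.04264642,  0.55137181,  1.45014231])}
[ 0.40803958 -0.02616282  1.49718453]
wrist {'fx': 371.64829954431775, 'fy': 371.64829954431775, 'cx': 321.836811519886, 'cy': 243.27749519577694, 'T_tool_cam': array([[ 8.11939898e-04, -9.63148442e-01, -2.68969179e-01,
         6.79422421e-02],
       [ 9.99999305e-01,  5.51943770e-04,  1.04225901e-03,
        -3.19617998e-04],
       [-8.55394282e-04, -2.68969838e-01,  9.63148220e-01,
        -1.42494614e-01],
       [ 0.00000000e+00,  0.00000000e+00,  0.00000000e+00,
         1.00000000e+00]])}
{'time': 0.1, 'joints': array([-1.42698839,  0.39909719,  0.04504047,  1.53771948, -0.01872111,
        1.20688329, -0.05069575]), 'dq': array([-3.07359463e-04, -3.67608467e-03, -2.75736493e-06, -3.07225013e-03,
        1.12139209e-03, -5.80186656e-04,  4.62959960e-04]), 'joint_torque': array([ 3.30765790e-03, -4.76260614e+01,  1.37012646e+00, -2.54945701e+01,
        1.19805231e-02,  5.07871475e-03,  1.96342552e-05]), 'tcp_pos': array([0.15611798, 0.6304107 , 0.23039624]), 'orientation': array([-3.13990996e+00,  9.87981105e-05,  2.89889033e+00]), 'contact_force': array([-0.6631749 , -0.79906938, -0.1971505 ]), 'moment': array([-0.01603646, -0.05308793, -0.0130914 ]), 'finger_force': 0.0, 'grip_width': 0.08504746253526646}
```

View pics/scene0.png

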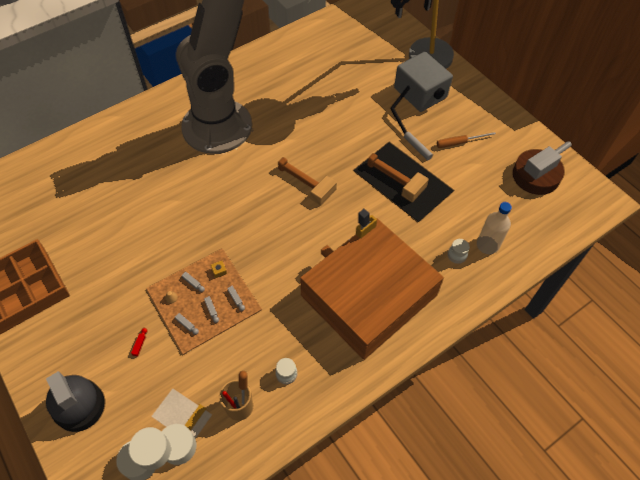

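View pics/top0.png

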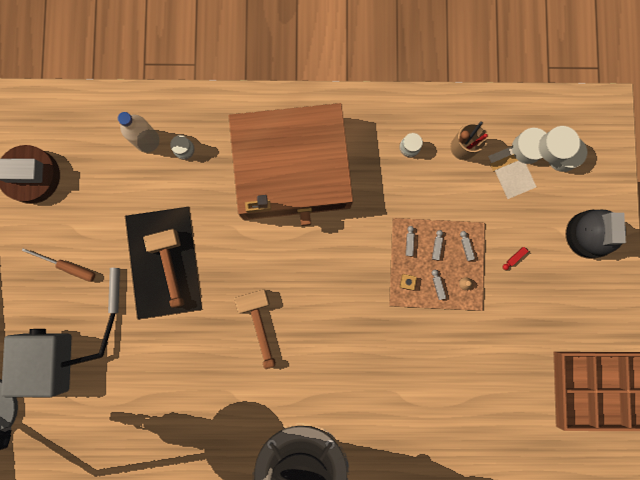

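The scene image shows the arm base at (215,110), the chest at (370,285), and two mallets. The top view has four grey punches on the cork at (411,242), (439,246), (468,247) and (440,285), and a red look-alike off the board at (515,260).
The mallet candidates in the top view are (170,265) on the black mat and (258,325) on bare wood. +y is to the left in this view, so the one on the mat fits: it is farthest left. I'll confirm that in a crop.

Run:
```python
from h import *
t=load('top0'); s=load('scene0')
print('tcp px',proj(t,[.156,.63,.23]),proj(s,[.156,.63,.23]),'base',proj(t,[0,0,0]))
f=t['frame'][:,:,::-1]
a=cv2.resize(f[190:380,110:310],None,fx=2.9,fy=2.9,interpolation=cv2.INTER_CUBIC)[:550,:400]
a=cv2.resize(f[195:330,115:285],None,fx=4,fy=4,interpolation=cv2.INTER_CUBIC)
cv2.imwrite('pics/cm.png',a)
b=cv2.resize(f[210:320,380:540],None,fx=5,fy=5,interpolation=cv2.INTER_CUBIC)
cv2.imwrite('pics/cb.png',b)
hsv=cv2.cvtColor(f,cv2.COLOR_BGR2HSV)
# black mat
m=(hsv[...,2]<45).astype(np.uint8); m[:, :115]=0; m[:, 215:]=0; m[:195]=0; m[330:]=0
c=max(cv2.findContours(cv2.morphologyEx(m,cv2.MORPH_CLOSE,np.ones((3,3))),0,2)[0],key=cv2.contourArea)
box=cv2.boxPoints(cv2.minAreaRect(c)); P=np.array([onz(t,p,.004)[:2] for p in box]); print('mat',box.round(1).tolist(),P.round(3).tolist(),P.mean(0))
# punches grey
m=((hsv[...,1]<70)&(hsv[...,2]>80)).astype(np.uint8); m[:, :392]=0; m[:, 484:]=0; m[:220]=0; m[308:]=0
for c in cv2.findContours(m,0,2)[0]:
    if cv2.contourArea(c)>30:
        r=cv2.minAreaRect(c);print('p',np.round(r[0],1),np.round(r[1],1),r[2],onz(t,r[0],.016).round(3))
for y,x in[(20,20)]:pass
```

```text
tcp px [ -9.01977794 423.73219368] [411.04519343  15.65586685] base [301.1300639  471.37596357]
mat [[124.5, 214.8000030517578], [188.3000030517578, 206.6999969482422], [201.39999389648438, 310.1000061035156], [137.6999969482422, 318.20001220703125]] [[0.62, 0.445], [0.642, 0.287], [0.385, 0.248], [0.365, 0.403]] [0.50282042 0.34558585]
p [438.2 284.2] [30.2  7.4] 74.47589111328125 [ 0.451 -0.334  0.016]
p [466.8 245.2] [29.9  7.7] 74.05460357666016 [ 0.547 -0.406  0.016]
p [437.7 244.6] [ 7.2 29.6] 9.462322235107422 [ 0.548 -0.334  0.016]
p [409.5 240.5] [29.  7.] 90.0 [ 0.558 -0.265  0.016]
```

View pics/cm.png

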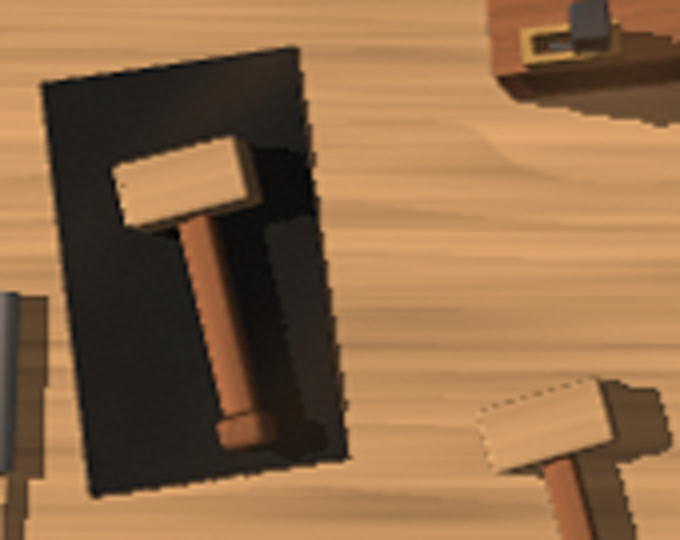

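View pics/cb.png

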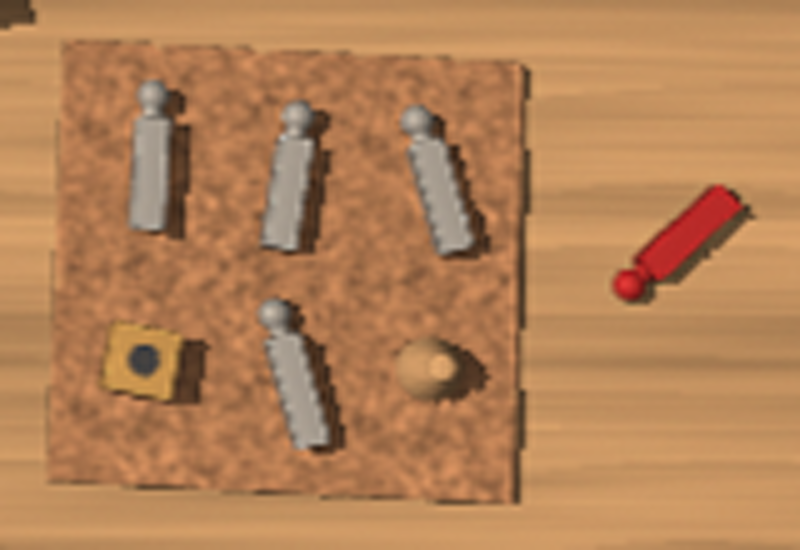

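The crops confirm it: the mallet on the mat at top (165,265) is the farthest left, and the four grey punches are on the cork. The red look-alike lies off the board, so it stays put. Next I'll measure the mallet, chest and key.

Run:
```python
from h import *
t=load('top0'); s=load('scene0')
f=t['frame'][:,:,::-1]; g=s['frame'][:,:,::-1]
a=cv2.resize(f[185:233,225:325],(800,384),interpolation=cv2.INTER_CUBIC)[:, :400]
a=cv2.resize(f[185:235,230:330],(400,200),interpolation=cv2.INTER_CUBIC)
a=cv2.resize(f[185:225,235:285],(400,320),interpolation=cv2.INTER_CUBIC)
b=cv2.resize(g[200:240,345:395],(400,320),interpolation=cv2.INTER_CUBIC)
cv2.imwrite('pics/ck.png',np.hstack([a,b]))
hsv=cv2.cvtColor(f,cv2.COLOR_BGR2HSV)
cr=lambda u,v:(115+u/4,195+v/4)
hc=np.mean([onz(t,cr(*p),.044) for p in[(115,165),(238,137),(250,200),(128,228)]],0)
tail=onz(t,cr(243,415),.03)
hn=onz(t,cr(198,222),.035)
print('mallet head',hc.round(4),'tail',tail.round(4),'neck',hn.round(4),'dir',np.arctan2(*(hc-tail)[1::-1]),np.arctan2(*(hn-tail)[1::-1]),np.linalg.norm(hc-tail))
print(hsv[150,290],hsv[120,250],hsv[190,330],hsv[209,300],hsv[150,365],hsv[150,210])
m=((abs(hsv[...,0].astype(int)-hsv[150,290,0])<4)&(hsv[...,1]>130)).astype(np.uint8);m[:, :222]=0;m[:, 362:]=0;m[:95]=0;m[240:]=0
m=cv2.morphologyEx(m,cv2.MORPH_OPEN,np.ones((3,3)))
c=max(cv2.findContours(m,0,2)[0],key=cv2.contourArea); r=cv2.minAreaRect(c)
print(r,cv2.approxPolyDP(c,4,True)[:,0].tolist())
for p in[(230,114),(341,104),(352,205),(239,213)]: print(p,onz(t,p,.105).round(4))
for p in[(362,221),(301,283),(366,345),(441,276)]: print('scene',p,onz(s,p,.105).round(4))
m=((hsv[...,1]>150)&(hsv[...,0]<12)&(hsv[...,2]>40)).astype(np.uint8)
```

```text
mallet head [0.5521 0.3426 0.044 ] tail [0.4123 0.3056 0.03  ] neck [0.5289 0.3349 0.035 ] dir 0.25852462770395673 0.24637851525293875 0.14524840972470196
[ 11 157 172] [ 11 159 159] [ 11 156 160] [ 17 153  95] [ 14 128  98] [ 15 130  96]
((298.39605712890625, 160.46038818359375), (107.46400451660156, 132.24041748046875), 84.2894058227539) [[361, 122], [344, 119], [341, 103], [228, 114], [238, 215], [283, 216], [303, 207], [318, 212], [340, 203], [342, 209], [349, 208], [346, 143], [351, 144], [353, 132], [360, 133]]
(230, 114) [0.8482 0.1723 0.105 ]
(341, 104) [ 0.8745 -0.0906  0.105 ]
(352, 205) [ 0.632  -0.1165  0.105 ]
(239, 213) [0.6116 0.147  0.105 ]
scene (362, 221) [0.6017 0.1099 0.105 ]
scene (301, 283) [ 0.6602 -0.1264  0.105 ]
scene (366, 345) [ 0.8824 -0.0941  0.105 ]
scene (441, 276) [0.8458 0.1713 0.105 ]
```

View pics/ck.png

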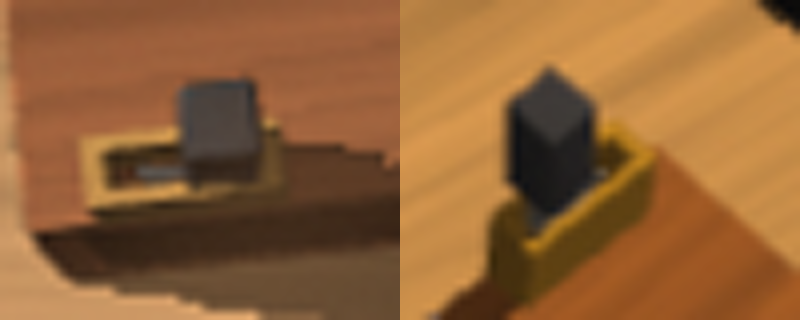

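The key head's top face is at top px (262.4,199.9) and scene px (364,213), leaning right. I'll triangulate it and plan the approach to the mallet.

```bash
cat >> h.py <<'E'
def tri(a,pa,b,pb):
    o1,d1=ray(a,pa);o2,d2=ray(b,pb); d1/=np.linalg.norm(d1);d2/=np.linalg.norm(d2)
    k=np.linalg.lstsq(np.c_[d1,-d2],o2-o1,rcond=None)[0]; p,q=o1+k[0]*d1,o2+k[1]*d2
    return (p+q)/2,np.linalg.norm(p-q)
def plan(pos,yaw):
    s=robot.get_state(); Rc=R.from_euler('xyz',s['orientation']); Rt=R.from_euler('xyz',[np.pi,0,yaw])
    d=np.array(pos)-s['tcp_pos']
    print('t',round(s['time'],2),'tcp',s['tcp_pos'].round(4),'yaw',s['orientation'].round(3),'turn10',(np.degrees((Rc.inv()*Rt).as_rotvec())/10).round(2),'shift now-axes',Rc.inv().apply(d).round(4),'after-turn axes',Rt.inv().apply(d).round(4))
E
python3 - <<'E'
from h import *
t=load('top0'); s=load('scene0')
k,e=tri(t,(262.4,199.9),s,(364,213)); print('key top',k,e, onz(t,(262.4,199.9),.204),onz(s,(364,213),.204))
plan([.5036,.330,.15],.25+np.pi)
E
```

```text
key top [0.62829583 0.08638482 0.19542944] 0.002685595990444246 [0.62615144 0.08448512 0.204     ] [0.63305292 0.08363847 0.204     ]
t 0.15 tcp [0.1561 0.6305 0.2305] yaw [-3.14   0.     2.899] turn10 [-0.01 -0.   -2.82] shift now-axes [-0.4095 -0.208   0.0809] after-turn axes [-0.2623 -0.3771  0.0805]
```

```bash
python3 -m handwheel '[{"x":-0.04,"y":-0.03,"wz":-0.56},{"x":-0.04,"y":-0.03,"wz":-0.56},{"x":-0.035,"y":-0.03,"wz":-0.56},{"x":-0.035,"y":-0.035,"wz":-0.57},{"x":-0.03,"y":-0.04,"wz":-0.57}]' 120
python3 -m handwheel '[{"x":-0.025,"y":-0.045},{"x":-0.025,"y":-0.045},{"x":-0.02,"y":-0.04},{"x":-0.02,"y":-0.03},{}]'
python3 -c "
from h import *
plan([.5036,.330,.15],.25+np.pi);shot('wrist','w1');print(robot.get_state()['joints'])"
```

```text
t 0.15 tcp [0.1561 0.6305 0.2305] yaw [-3.14   0.     2.899] turn10 [-0.01 -0.   -2.82] shift now-axes [-0.4095 -0.208   0.0809] after-turn axes [-0.2623 -0.3771  0.0805]
[-1.4270172   0.39891361  0.04505179  1.53736552 -0.01872574  1.20688079
 -0.05071696]schema error: expected keys x, y, z, wx, wy, wz, grip
schema error: expected keys x, y, z, wx, wy, wz, grip
```

View pics/w1.png

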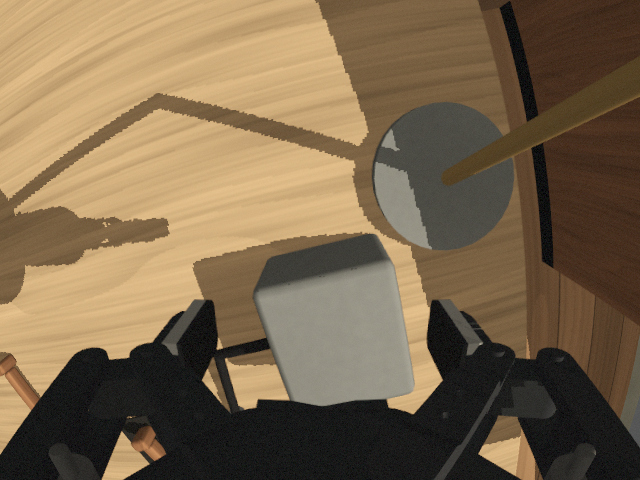

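The wrist view shows the grey motor box under the gripper (330,320); the arm didn't move because every row needs all seven keys. I'll resend with them.

```bash
python3 -m handwheel '[{"x":-0.04,"y":-0.03,"z":0,"wx":0,"wy":0,"wz":-0.56,"grip":-1},{"x":-0.04,"y":-0.03,"z":0,"wx":0,"wy":0,"wz":-0.56,"grip":-1},{"x":-0.035,"y":-0.03,"z":0,"wx":0,"wy":0,"wz":-0.56,"grip":-1},{"x":-0.035,"y":-0.035,"z":0,"wx":0,"wy":0,"wz":-0.57,"grip":-1},{"x":-0.03,"y":-0.04,"z":0,"wx":0,"wy":0,"wz":-0.57,"grip":-1}]' 120
python3 -m handwheel '[{"x":-0.025,"y":-0.045,"z":0,"wx":0,"wy":0,"wz":0,"grip":-1},{"x":-0.025,"y":-0.045,"z":0,"wx":0,"wy":0,"wz":0,"grip":-1},{"x":-0.02,"y":-0.04,"z":0,"wx":0,"wy":0,"wz":0,"grip":-1},{"x":-0.02,"y":-0.03,"z":0,"wx":0,"wy":0,"wz":0,"grip":-1},{"x":0,"y":0,"z":0,"wx":0,"wy":0,"wz":0,"grip":-1}]'
python3 -c "
from h import *
plan([.5036,.330,.15],.25+np.pi);print(robot.get_state()['joints'])"
```

```text
time: 0.82
tcp_pos: [0.3301, 0.4557, 0.2312]
orientation: [3.142, 0.0, -2.889]
contact_force: [0.7, 0.4, -0.4]
grip_width: 0.0851
finger_force: 0.0
time: 1.45
tcp_pos: [0.4583, 0.3207, 0.2313]
orientation: [-3.14, 0.001, -2.899]
contact_force: [-0.1, 0.7, 0.6]
grip_width: 0.0854
finger_force: 0.0
t 1.45 tcp [0.4583 0.3207 0.2313] yaw [-3.140e+00  1.000e-03 -2.899e+00] turn10 [-0.01  0.   -0.04] shift now-axes [-0.0462 -0.0017  0.0813] after-turn axes [-0.0462 -0.0022  0.0813]
[-0.83779006  0.23898722  0.17849329  1.76071961 -0.04431552  1.14582248
  1.16754412]
```

```bash
cat >> h.py <<'E'
def wshot(name):
    s=robot.get_state(); im=shot('wrist',name); im['p']=s['tcp_pos']; im['R']=R.from_euler('xyz',s['orientation']).as_matrix()
    np.save(f'pics/{name}.npy',im,allow_pickle=True); return im
def wonz(im,uv,z):
    x=np.array([uv[0]-im['cx'],uv[1]-im['cy']]); r=np.linalg.norm(x); th=r/im['fx']
    d=np.r_[np.sin(th)*x/max(r,1e-9),np.cos(th)]; T=np.array(im['T_tool_cam'])
    o=im['R']@T[:3,3]+im['p']; d=im['R']@T[:3,:3]@d; return o+d*(z-o[2])/d[2]
E
python3 - <<'E'
from h import *
wshot('w2')
E
```

```text
(no output)
```

View pics/w2.png

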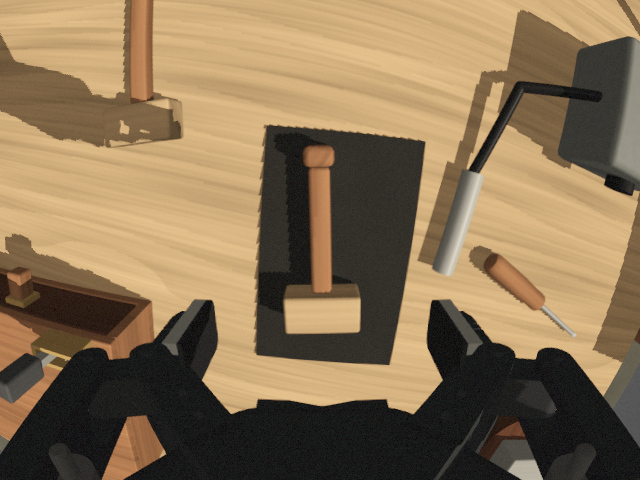

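The wrist view shows the mallet on the mat: handle from (319,170) to (321,290), head spanning (285–360, 286–333).

Run:
```python
from h import *
w=load('w2')
a,b=wonz(w,(319.5,180),.035),wonz(w,(321,285),.035)
print(a,b,'dir',np.arctan2(*(b-a)[1::-1]))
for uv in[(283,286),(358,286),(285,313),(359,313),(286,333),(360,331)]: print(uv,wonz(w,uv,.044).round(4),wonz(w,uv,.004).round(4))
u=(b-a)/np.linalg.norm(b-a);hc=wonz(w,(320.,323),.044);print(hc)
m=[wonz(w,p,.004) for p in[(266,126),(424,142),(390,363),(258,354)]];print('mat',np.round(m,3).tolist(),np.mean(m,0))
plan([.5036,.330,.15],.25+np.pi)
```

```text
[0.4266965  0.31033535 0.035     ] [0.52583189 0.33631787 0.035     ] dir 0.2563259586869405
(283, 286) [0.5322 0.3003 0.044 ] [0.5492 0.2999 0.004 ]
(358, 286) [0.5149 0.3702 0.044 ] [0.5297 0.3782 0.004 ]
(285, 313) [0.5601 0.3082 0.044 ] [0.5805 0.3087 0.004 ]
(359, 313) [0.5425 0.3792 0.044 ] [0.5608 0.3883 0.004 ]
(286, 333) [0.5823 0.3138 0.044 ] [0.6053 0.315  0.004 ]
(360, 331) [0.562  0.3859 0.044 ] [0.5826 0.3958 0.004 ]
[0.56244372 0.34437717 0.044     ]
mat [[0.389, 0.247, 0.004], [0.365, 0.403, 0.004], [0.618, 0.444, 0.004], [0.642, 0.289, 0.004]] [0.50366868 0.34559279 0.004     ]
t 1.5 tcp [0.4564 0.3229 0.2312] yaw [-3.142 -0.    -2.895] turn10 [-0.   -0.   -0.02] shift now-axes [-0.0475 -0.0047  0.0812] after-turn axes [-0.0475 -0.0048  0.0812]
```

```bash
python3 -m handwheel '[{"x":-0.025,"y":-0.003,"z":0.03,"wx":0,"wy":0,"wz":0,"grip":-1},{"x":-0.022,"y":-0.002,"z":0.05,"wx":0,"wy":0,"wz":0,"grip":-1},{"x":0,"y":0,"z":0.06,"wx":0,"wy":0,"wz":0,"grip":-1},{"x":0,"y":0,"z":0.05,"wx":0,"wy":0,"wz":0,"grip":-1},{"x":0,"y":0,"z":0.021,"wx":0,"wy":0,"wz":0,"grip":-1}]'
python3 -c "
from h import *
plan([.5036,.3305,.010],.253+np.pi)"
```

```text
time: 2.12
tcp_pos: [0.4988, 0.3314, 0.0166]
orientation: [-3.141, -0.006, -2.889]
contact_force: [-0.1, -0.3, 0.2]
grip_width: 0.0857
finger_force: 0.0
t 2.12 tcp [0.4988 0.3314 0.0166] yaw [-3.141 -0.006 -2.889] turn10 [-0.01 -0.04 -0.  ] shift now-axes [-0.0045 -0.0021  0.0066] after-turn axes [-0.0045 -0.0021  0.0066]
```

```bash
python3 -m handwheel '[{"x":0,"y":0,"z":0,"wx":0,"wy":0,"wz":0,"grip":-1},{"x":0,"y":0,"z":0,"wx":0,"wy":0,"wz":0,"grip":0},{"x":0,"y":0,"z":0,"wx":0,"wy":0,"wz":0,"grip":1},{"x":0,"y":0,"z":0,"wx":0,"wy":0,"wz":0,"grip":1},{"x":0,"y":0,"z":0,"wx":0,"wy":0,"wz":0,"grip":1}]' 120
python3 -m handwheel '[{"x":0,"y":0,"z":0,"wx":0,"wy":0,"wz":0,"grip":1},{"x":0,"y":0,"z":0,"wx":0,"wy":0,"wz":0,"grip":1},{"x":0,"y":0,"z":-0.02,"wx":0,"wy":0,"wz":0,"grip":1},{"x":0,"y":0,"z":-0.06,"wx":0,"wy":0,"wz":0,"grip":1},{"x":0,"y":0,"z":-0.05,"wx":0,"wy":0,"wz":0,"grip":1}]'
python3 -c "
from h import *
plan([.50,.10,.165],.1+np.pi)"
```

```text
time: 2.75
tcp_pos: [0.5031, 0.331, 0.0217]
orientation: [3.141, 0.001, -2.892]
contact_force: [-0.2, -0.4, 0.2]
grip_width: 0.0167
finger_force: 117.6
time: 3.38
tcp_pos: [0.5025, 0.3307, 0.1528]
orientation: [3.141, 0.001, -2.892]
contact_force: [0.3, 0.6, -2.2]
grip_width: 0.0165
finger_force: 118.2
t 3.38 tcp [0.5025 0.3307 0.1528] yaw [ 3.141e+00  1.000e-03 -2.892e+00] turn10 [0.   0.   0.85] shift now-axes [ 0.0593 -0.223  -0.0123] after-turn axes [ 0.0255 -0.2293 -0.0122]
```

The grip is 10 mm too high because of a typing slip in the descent. I'll set the mallet back down and take a deeper grip.

```bash
python3 -m handwheel '[{"x":0,"y":0,"z":0.05,"wx":0,"wy":0,"wz":0,"grip":1},{"x":0,"y":0,"z":0.05,"wx":0,"wy":0,"wz":0,"grip":1},{"x":0,"y":0,"z":0.02,"wx":0,"wy":0,"wz":0,"grip":1},{"x":0,"y":0,"z":0.008,"wx":0,"wy":0,"wz":0,"grip":1},{"x":0,"y":0,"z":0,"wx":0,"wy":0,"wz":0,"grip":1}]'
python3 -m handwheel '[{"x":0,"y":0,"z":0.0,"wx":0,"wy":0,"wz":0,"grip":1},{"x":0,"y":0,"z":0.002,"wx":0,"wy":0,"wz":0,"grip":1},{"x":0,"y":0,"z":0,"wx":0,"wy":0,"wz":0,"grip":0},{"x":0,"y":0,"z":0,"wx":0,"wy":0,"wz":0,"grip":0},{"x":0,"y":0,"z":0.01,"wx":0,"wy":0,"wz":0,"grip":0}]'
python3 -m handwheel '[{"x":0,"y":0,"z":0,"wx":0,"wy":0,"wz":0,"grip":0},{"x":0,"y":0,"z":0,"wx":0,"wy":0,"wz":0,"grip":0},{"x":0,"y":0,"z":0,"wx":0,"wy":0,"wz":0,"grip":1},{"x":0,"y":0,"z":0,"wx":0,"wy":0,"wz":0,"grip":1},{"x":0,"y":0,"z":0,"wx":0,"wy":0,"wz":0,"grip":1}]'
```

```text
time: 4.0
tcp_pos: [0.503, 0.3311, 0.0232]
orientation: [3.141, 0.001, -2.892]
contact_force: [0.6, -0.2, -1.9]
grip_width: 0.0166
finger_force: 118.2
time: 4.62
tcp_pos: [0.5035, 0.3315, 0.0109]
orientation: [3.141, 0.002, -2.892]
contact_force: [-0.5, -1.5, -0.2]
grip_width: 0.0427
finger_force: 0.0
time: 5.25
tcp_pos: [0.5027, 0.3311, 0.0108]
orientation: [3.141, 0.001, -2.892]
contact_force: [-1.5, -1.0, 3.8]
grip_width: 0.0179
finger_force: 117.8
```

```bash
cat >> h.py <<'E'
K=np.array([.6273,.102]); ux=np.array([np.cos(.1),np.sin(.1)]); uy=np.array([-ux[1],ux[0]])
def tap(u,v,z): # mallet-head centre in key axes, axis height z
    p=K+ux*(u-.0507)+uy*v; plan([*p,z-.013],.1+np.pi)
def uv():
    s=robot.get_state(); d=s['tcp_pos'][:2]-K; F=s['contact_force']
    print('t',round(s['time'],2),'head u,v',(d@ux+.0507).round(4),(d@uy).round(4),'z',(s['tcp_pos'][2]+.013).round(4),'F u,v,z',(F[:2]@ux).round(1),(F[:2]@uy).round(1),F[2].round(1),'yaw',s['orientation'][2].round(3),'w',s['grip_width'].round(4))
E
python3 -m handwheel '[{"x":0,"y":0,"z":-0.03,"wx":0,"wy":0,"wz":0,"grip":1},{"x":0.02,"y":0,"z":-0.045,"wx":0,"wy":0,"wz":0.2,"grip":1},{"x":0.02,"y":0,"z":-0.045,"wx":0,"wy":0,"wz":0.2,"grip":1},{"x":0,"y":0,"z":-0.04,"wx":0,"wy":0,"wz":0.2,"grip":1},{"x":0,"y":0,"z":0,"wx":0,"wy":0,"wz":0.25,"grip":1}]'
python3 -c "
from h import *
tap(-.075,-.09,.182);wshot('w3')"
```

```text
time: 5.88
tcp_pos: [0.4651, 0.3228, 0.1735]
orientation: [3.138, 0.005, -3.042]
contact_force: [0.3, -0.2, -3.6]
grip_width: 0.0181
finger_force: 117.8
t 5.88 tcp [0.4651 0.3228 0.1735] yaw [ 3.138  0.005 -3.042] turn10 [ 0.02  0.03 -0.  ] shift now-axes [-0.0137 -0.3259  0.0033] after-turn axes [-0.0137 -0.3259  0.0045]
```

View pics/w3.png

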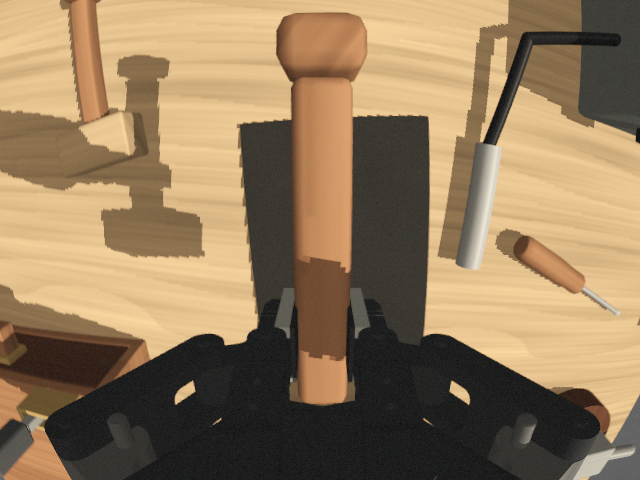

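The wrist view shows the mallet held straight and level, handle (320,80–400), with the mat under it. Next I move across in front of the key to its right side.

```bash
python3 -m handwheel '[{"x":-0.005,"y":-0.05,"z":0,"wx":0,"wy":0,"wz":0,"grip":1},{"x":-0.005,"y":-0.06,"z":0,"wx":0,"wy":0,"wz":0,"grip":1},{"x":0,"y":-0.06,"z":0,"wx":0,"wy":0,"wz":0,"grip":1},{"x":0,"y":-0.06,"z":0,"wx":0,"wy":0,"wz":0,"grip":1},{"x":0,"y":-0.06,"z":0,"wx":0,"wy":0,"wz":0,"grip":1}]'
python3 -m handwheel '[{"x":0,"y":-0.035,"z":0,"wx":0,"wy":0,"wz":0,"grip":1},{"x":0,"y":0,"z":0,"wx":0,"wy":0,"wz":0,"grip":1},{"x":0,"y":0,"z":0,"wx":0,"wy":0,"wz":0,"grip":1},{"x":0,"y":0,"z":0,"wx":0,"wy":0,"wz":0,"grip":1},{"x":0,"y":0,"z":0,"wx":0,"wy":0,"wz":0,"grip":1}]'
python3 -c "
from h import *
tap(0,-.086,.180);uv()"
```

```text
time: 6.55
tcp_pos: [0.5017, 0.0321, 0.1692]
orientation: [-3.141, -0.002, -3.04]
contact_force: [1.2, 0.0, -2.5]
grip_width: 0.0177
finger_force: 117.8
time: 7.18
tcp_pos: [0.5062, 0.0005, 0.1701]
orientation: [3.141, -0.0, -3.038]
contact_force: [-0.2, 0.4, -2.9]
grip_width: 0.0176
finger_force: 117.9
t 7.17 tcp [5.062e-01 5.000e-04 1.701e-01] yaw [ 3.141 -0.    -3.038] turn10 [ 0.   -0.    0.02] shift now-axes [-0.0799  0.0026  0.003 ] after-turn axes [-0.0799  0.0029  0.0031]Traceback (most recent call last):
  File "<string>", line 3, in <module>
    tap(0,-.086,.180);uv()
                      ~~^^
  File "h.py", line 37, in uv
    print('t',round(s['time'],2),'head u,v',(d@ux+.0507).round(4),(d@uy).round(4),'z',(s['tcp_pos'][2]+.013).round(4),'F u,v,z',(F[:2]@ux).round(1),(F[:2]@uy).round(1),F[2].round(1),'yaw',s['orientation'][2].round(3),'w',s['grip_width'].round(4))
                                                                                                                                                                                                                             ^^^^^^^^^^^^^^^^^^^^^
AttributeError: 'float' object has no attribute 'round'
```

```bash
sed -i "s/s\['grip_width'\].round(4)/round(s['grip_width'],4)/" h.py
python3 -m handwheel '[{"x":-0.03,"y":0,"z":0.003,"wx":0,"wy":0,"wz":0,"grip":1},{"x":-0.048,"y":0,"z":0,"wx":0,"wy":0,"wz":0,"grip":1},{"x":0,"y":0,"z":0,"wx":0,"wy":0,"wz":0,"grip":1},{"x":0,"y":0.01,"z":0,"wx":0,"wy":0,"wz":0,"grip":1},{"x":0,"y":0.01,"z":0,"wx":0,"wy":0,"wz":0,"grip":1}]'
python3 -c "
from h import *
uv()"
python3 -m handwheel '[{"x":0,"y":0.006,"z":0,"wx":0,"wy":0,"wz":0,"grip":1},{"x":0,"y":0.006,"z":0,"wx":0,"wy":0,"wz":0,"grip":1},{"x":0,"y":0.006,"z":0,"wx":0,"wy":0,"wz":0,"grip":1},{"x":0,"y":0.005,"z":0,"wx":0,"wy":0,"wz":0,"grip":1},{"x":0,"y":0.005,"z":0,"wx":0,"wy":0,"wz":0,"grip":1}]'
python3 -c "
from h import *
uv();shot('scene','s1');shot('top','t1')
a=load('scene0')
f=lambda n,b:cv2.resize(load(n)['frame'][b[0]:b[1],b[2]:b[3],::-1],(400,320),interpolation=cv2.INTER_CUBIC)
cv2.imwrite('pics/c1.png',np.hstack([f('s1',(190,250,330,405)),f('t1',(175,235,225,300))]))"
```

```text
time: 7.8
tcp_pos: [0.5807, 0.0281, 0.1672]
orientation: [3.141, -0.001, -3.04]
contact_force: [0.5, -0.0, -2.7]
grip_width: 0.018
finger_force: 117.9
t 7.8 head u,v -0.003 -0.0688 z 0.1802 F u,v,z 0.5 -0.1 -2.7 yaw -3.04 w 0.018
time: 8.43
tcp_pos: [0.5796, 0.052, 0.1679]
orientation: [-3.138, 0.001, -3.043]
contact_force: [-1.1, -7.0, 1.0]
grip_width: 0.0174
finger_force: 118.5
t 8.43 head u,v -0.0017 -0.045 z 0.1809 F u,v,z -1.8 -6.8 1.0 yaw -3.043 w 0.0174
```

View pics/c1.png

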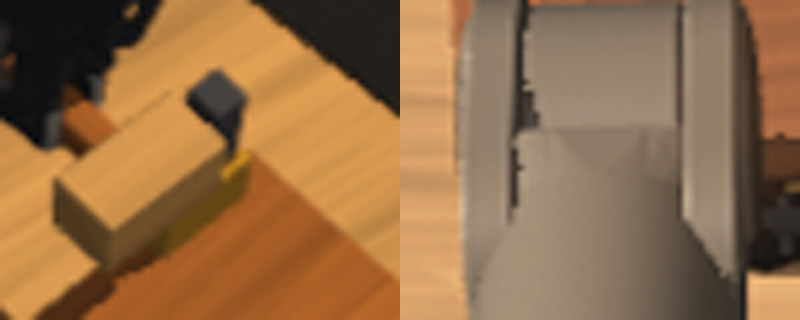

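Scene crop: the mallet face is on the right side of the key head at (215,100) and pushing it left with about 7 N. The top view is blocked by the arm. I'll keep pushing until the force rises at the stop.

```bash
python3 -m handwheel '[{"x":0,"y":0.005,"z":0,"wx":0,"wy":0,"wz":0,"grip":1},{"x":0,"y":0.004,"z":0,"wx":0,"wy":0,"wz":0,"grip":1},{"x":0,"y":0.002,"z":0,"wx":0,"wy":0,"wz":0,"grip":1},{"x":0,"y":0,"z":0,"wx":0,"wy":0,"wz":0,"grip":1},{"x":0,"y":0,"z":0,"wx":0,"wy":0,"wz":0,"grip":1}]'
python3 -c "
from h import *
uv()"
python3 -m handwheel '[{"x":0,"y":0.002,"z":0,"wx":0,"wy":0,"wz":0,"grip":1},{"x":0,"y":0,"z":0,"wx":0,"wy":0,"wz":0,"grip":1},{"x":0,"y":0.001,"z":0,"wx":0,"wy":0,"wz":0,"grip":1},{"x":0,"y":0,"z":0,"wx":0,"wy":0,"wz":0,"grip":1},{"x":0,"y":0,"z":0,"wx":0,"wy":0,"wz":0,"grip":1}]'
python3 -c "
from h import *
uv()"
```

```text
time: 9.15
tcp_pos: [0.5793, 0.0612, 0.1685]
orientation: [-3.137, 0.003, -3.045]
contact_force: [0.1, -9.8, 2.3]
grip_width: 0.0175
finger_force: 118.8
t 9.15 head u,v -0.0011 -0.0358 z 0.1815 F u,v,z -0.9 -9.7 2.3 yaw -3.045 w 0.0175
time: 9.78
tcp_pos: [0.5792, 0.0616, 0.1686]
orientation: [-3.134, 0.002, -3.047]
contact_force: [-0.1, -12.2, 3.8]
grip_width: 0.0177
finger_force: 118.9
t 9.78 head u,v -0.0012 -0.0354 z 0.1816 F u,v,z -1.3 -12.1 3.8 yaw -3.047 w 0.0177
```

```bash
python3 -m handwheel '[{"x":0,"y":0.002,"z":0,"wx":0,"wy":0,"wz":0,"grip":1},{"x":0,"y":0,"z":0,"wx":0,"wy":0,"wz":0,"grip":1},{"x":0,"y":0,"z":0,"wx":0,"wy":0,"wz":0,"grip":1},{"x":0,"y":0,"z":0,"wx":0,"wy":0,"wz":0,"grip":1},{"x":0,"y":0,"z":0,"wx":0,"wy":0,"wz":0,"grip":1}]'
python3 -c "
from h import *
uv()"
python3 -m handwheel '[{"x":0,"y":-0.025,"z":0,"wx":0,"wy":0,"wz":0,"grip":1},{"x":0.06,"y":-0.01,"z":0,"wx":0,"wy":0,"wz":0,"grip":1},{"x":0.02,"y":0,"z":0,"wx":0,"wy":0,"wz":0,"grip":1},{"x":0,"y":0.03,"z":0,"wx":0,"wy":0,"wz":0,"grip":1},{"x":0,"y":0.03,"z":-0.006,"wx":0,"wy":0,"wz":0,"grip":1}]'
python3 -c "
from h import *
uv();shot('scene','s2')
f=lambda n,b:cv2.resize(load(n)['frame'][b[0]:b[1],b[2]:b[3],::-1],(400,320),interpolation=cv2.INTER_CUBIC)
cv2.imwrite('pics/c2.png',np.hstack([f('s2',(180,240,330,405))]))
a=load('s2')
for v in(-17,17): print(v,proj(a,[*(K+uy*v*1e-3*204/179),.204+.0064*(v>0)]))"
```

```text
time: 10.4
tcp_pos: [0.579, 0.0618, 0.1687]
orientation: [-3.132, 0.002, -3.049]
contact_force: [0.7, -14.8, 3.7]
grip_width: 0.018
finger_force: 119.1
t 10.4 head u,v -0.0014 -0.0352 z 0.1817 F u,v,z -0.8 -14.8 3.7 yaw -3.049 w 0.018
time: 11.02
tcp_pos: [0.4944, 0.0892, 0.1731]
orientation: [3.14, -0.001, -3.041]
contact_force: [0.7, -1.0, -2.3]
grip_width: 0.018
finger_force: 118.3
t 11.03 head u,v -0.0828 0.0005 z 0.1861 F u,v,z 0.6 -1.0 -2.3 yaw -3.041 w 0.018
-17 [362.76289054 212.12852785]
17 [374.2847197  202.21599896]
```

View pics/c2.png

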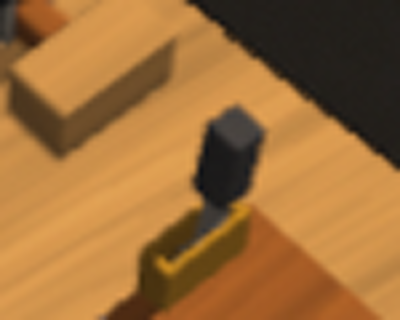

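Scene crop: the key's top face at (238,126) is px (374.6,203.6). Full left lean with a 6.4 mm lift predicts (374.3,202.2), so push 1 worked. Next, the left side.

```bash
python3 -m handwheel '[{"x":0,"y":0.045,"z":0,"wx":0,"wy":0,"wz":0,"grip":1},{"x":0,"y":0.045,"z":0,"wx":0,"wy":0,"wz":0,"grip":1},{"x":-0.02,"y":0.003,"z":0,"wx":0,"wy":0,"wz":0,"grip":1},{"x":-0.05,"y":0,"z":0,"wx":0,"wy":0,"wz":0,"grip":1},{"x":-0.01,"y":0,"z":0,"wx":0,"wy":0,"wz":0,"grip":1}]'
python3 -c "
from h import *
uv()"
```

```text
time: 11.7
tcp_pos: [0.568, 0.1895, 0.1731]
orientation: [3.141, 0.002, -3.04]
contact_force: [0.1, -1.3, -2.3]
grip_width: 0.0176
finger_force: 118.3
t 11.7 head u,v 0.0004 0.093 z 0.1861 F u,v,z 0.0 -1.3 -2.3 yaw -3.04 w 0.0176
```

```bash
python3 -m handwheel '[{"x":0,"y":-0.012,"z":0,"wx":0,"wy":0,"wz":0,"grip":1},{"x":0,"y":-0.012,"z":0,"wx":0,"wy":0,"wz":0,"grip":1},{"x":0,"y":-0.006,"z":0,"wx":0,"wy":0,"wz":0,"grip":1},{"x":0,"y":-0.006,"z":0,"wx":0,"wy":0,"wz":0,"grip":1},{"x":0,"y":-0.006,"z":0,"wx":0,"wy":0,"wz":0,"grip":1}]'
python3 -c "
from h import *
uv()"
python3 -m handwheel '[{"x":0,"y":-0.006,"z":0,"wx":0,"wy":0,"wz":0,"grip":1},{"x":0,"y":-0.006,"z":0,"wx":0,"wy":0,"wz":0,"grip":1},{"x":0,"y":-0.006,"z":0,"wx":0,"wy":0,"wz":0,"grip":1},{"x":0,"y":-0.004,"z":0,"wx":0,"wy":0,"wz":0,"grip":1},{"x":0,"y":0,"z":0,"wx":0,"wy":0,"wz":0,"grip":1}]'
python3 -c "
from h import *
uv()"
python3 -m handwheel '[{"x":0,"y":-0.003,"z":0,"wx":0,"wy":0,"wz":0,"grip":1},{"x":0,"y":0,"z":0,"wx":0,"wy":0,"wz":0,"grip":1},{"x":0,"y":-0.002,"z":0,"wx":0,"wy":0,"wz":0,"grip":1},{"x":0,"y":0,"z":0,"wx":0,"wy":0,"wz":0,"grip":1},{"x":0,"y":0,"z":0,"wx":0,"wy":0,"wz":0,"grip":1}]'
python3 -c "
from h import *
uv()"
```

```text
time: 12.32
tcp_pos: [0.5697, 0.1465, 0.1736]
orientation: [3.141, 0.001, -3.04]
contact_force: [-0.2, 1.2, -2.1]
grip_width: 0.0183
finger_force: 118.4
t 12.32 head u,v -0.0021 0.0501 z 0.1866 F u,v,z -0.1 1.3 -2.1 yaw -3.04 w 0.0183
time: 12.95
tcp_pos: [0.5725, 0.1308, 0.1751]
orientation: [3.134, 0.003, -3.035]
contact_force: [-1.6, 8.8, 3.0]
grip_width: 0.0178
finger_force: 119.3
t 12.95 head u,v -0.001 0.0341 z 0.1881 F u,v,z -0.7 8.9 3.0 yaw -3.035 w 0.0178
time: 13.58
tcp_pos: [0.5729, 0.1281, 0.1754]
orientation: [3.131, 0.003, -3.033]
contact_force: [-3.1, 13.1, 5.4]
grip_width: 0.0178
finger_force: 119.6
t 13.57 head u,v -0.0009 0.0314 z 0.1884 F u,v,z -1.8 13.3 5.4 yaw -3.033 w 0.0178
```

```bash
python3 -m handwheel '[{"x":0,"y":-0.002,"z":0,"wx":0,"wy":0,"wz":0,"grip":1},{"x":0,"y":0,"z":0,"wx":0,"wy":0,"wz":0,"grip":1},{"x":0,"y":0,"z":0,"wx":0,"wy":0,"wz":0,"grip":1},{"x":0,"y":0,"z":0,"wx":0,"wy":0,"wz":0,"grip":1},{"x":0,"y":0,"z":0,"wx":0,"wy":0,"wz":0,"grip":1}]'
python3 -c "
from h import *
uv()"
python3 -m handwheel '[{"x":0,"y":0.025,"z":0,"wx":0,"wy":0,"wz":0,"grip":1},{"x":0.06,"y":0.01,"z":0,"wx":0,"wy":0,"wz":0,"grip":1},{"x":0.02,"y":-0.01,"z":0,"wx":0,"wy":0,"wz":0,"grip":1},{"x":0,"y":-0.05,"z":0,"wx":0,"wy":0,"wz":0,"grip":1},{"x":0,"y":-0.055,"z":-0.006,"wx":0,"wy":0,"wz":0,"grip":1}]'
cat >> h.py <<'E'
def keypx(name):
    im=shot('scene',name); f=im['frame'][:,:,::-1]; h=cv2.cvtColor(f,cv2.COLOR_BGR2HSV)
    m=((h[...,2]<80)).astype(np.uint8); w=np.zeros_like(m); w[185:228,352:386]=m[185:228,352:386]
    n,l,st,c=cv2.connectedComponentsWithStats(w); i=1+np.argmax(st[1:,4]); ys,xs=np.where(l==i)
    print('key blob',st[i].tolist(),'apex',xs[ys==ys.min()].mean(),ys.min())
E
python3 -c "
from h import *
uv();keypx('s3')
for n in('s2','scene0'):
    f=load(n)['frame'];print(f[205:218:4,364].tolist(),f[200:215:4,374].tolist())
for v,r in((-17,2),(17,3),(-17,4),(17,5)): print(v,proj(load('s2'),[*(K+uy*v*1e-3*204/179),.204+.0064*r]))"
```

```text
time: 14.2
tcp_pos: [0.5728, 0.1278, 0.1755]
orientation: [3.129, 0.003, -3.032]
contact_force: [-5.3, 15.3, 5.2]
grip_width: 0.0181
finger_force: 119.8
t 14.2 head u,v -0.0009 0.0311 z 0.1885 F u,v,z -3.7 15.8 5.2 yaw -3.032 w 0.0181
time: 14.82
tcp_pos: [0.5008, 0.0288, 0.1792]
orientation: [-3.141, -0.0, -3.038]
contact_force: [0.5, -0.2, -2.5]
grip_width: 0.0177
finger_force: 118.5
t 14.82 head u,v -0.0824 -0.0603 z 0.1922 F u,v,z 0.5 -0.3 -2.5 yaw -3.038 w 0.0177
key blob [358, 207, 14, 21, 173] apex 363.0 207
[[215, 152, 79], [222, 160, 82], [210, 148, 76], [212, 149, 78]] [[98, 81, 65], [73, 68, 63], [40, 37, 35], [35, 33, 31]]
[[204, 144, 75], [102, 80, 60], [62, 58, 55], [53, 49, 46]] [[203, 143, 74], [212, 149, 77], [193, 135, 70], [200, 141, 74]]
-17 [363.11775272 209.22484844]
17 [374.72117525 199.25553564]
-17 [363.47781827 206.27859208]
17 [375.1639973  196.25188846]
```

```bash
cat >> h.py <<'E'
def keyan(n):
    f=load(n)['frame'][:,:,::-1]; h=cv2.cvtColor(f,cv2.COLOR_BGR2HSV)
    w=np.zeros(h.shape[:2],np.uint8); w[180:226,352:386]=(h[180:226,352:386,2]<120)&(h[180:226,352:386,1]<100)
    nn,l,st,c=cv2.connectedComponentsWithStats(w); i=1+np.argmax(st[1:,4]); ys,xs=np.where(l==i)
    print(n,'blob',st[i].tolist(),'apex',xs[ys==ys.min()].mean().round(1),ys.min(),'left',xs.min(),'right',xs.max())
E
python3 -c "
from h import *
for n in('scene0','s2','s3'): keyan(n)"
```

```text
scene0 blob [367, 180, 19, 15, 157] apex 376.0 180 left 367 right 385
s2 blob [367, 200, 12, 24, 175] apex 374.0 200 left 367 right 378
s3 blob [367, 180, 19, 15, 157] apex 376.0 180 left 367 right 385
```

```bash
sed -i "s/def keyan(n):/def keyan(n,x0=352,x1=386,y0=180):/; s/w\[180:226,352:386\]=(h\[180:226,352:386,2\]<120)&(h\[180:226,352:386,1\]<100)/w[y0:226,x0:x1]=(h[y0:226,x0:x1,2]<120)\&(h[y0:226,x0:x1,1]<100)/" h.py
python3 -c "
from h import *
for n in('scene0','s3'): keyan(n,352,374,196)"
```

```text
scene0 blob [359, 209, 11, 17, 141] apex 363.0 209 left 359 right 369
s3 blob [358, 207, 11, 19, 155] apex 362.5 207 left 358 right 368
```

```bash
python3 -m handwheel '[{"x":0,"y":-0.028,"z":0,"wx":0,"wy":0,"wz":0,"grip":1},{"x":-0.02,"y":0,"z":0,"wx":0,"wy":0,"wz":0,"grip":1},{"x":-0.05,"y":0,"z":0,"wx":0,"wy":0,"wz":0,"grip":1},{"x":-0.01,"y":0.01,"z":0,"wx":0,"wy":0,"wz":0,"grip":1},{"x":0,"y":0.01,"z":0,"wx":0,"wy":0,"wz":0,"grip":1}]'
python3 -c "
from h import *
uv()"
python3 -m handwheel '[{"x":0,"y":0.006,"z":0,"wx":0,"wy":0,"wz":0,"grip":1},{"x":0,"y":0.006,"z":0,"wx":0,"wy":0,"wz":0,"grip":1},{"x":0,"y":0.006,"z":0,"wx":0,"wy":0,"wz":0,"grip":1},{"x":0,"y":0.006,"z":0,"wx":0,"wy":0,"wz":0,"grip":1},{"x":0,"y":0.006,"z":0,"wx":0,"wy":0,"wz":0,"grip":1}]'
python3 -m handwheel '[{"x":0,"y":0.005,"z":0,"wx":0,"wy":0,"wz":0,"grip":1},{"x":0,"y":0.004,"z":0,"wx":0,"wy":0,"wz":0,"grip":1},{"x":0,"y":0.002,"z":0,"wx":0,"wy":0,"wz":0,"grip":1},{"x":0,"y":0,"z":0,"wx":0,"wy":0,"wz":0,"grip":1},{"x":0,"y":0,"z":0,"wx":0,"wy":0,"wz":0,"grip":1}]'
python3 -c "
from h import *
uv()"
```

```text
time: 15.5
tcp_pos: [0.5817, 0.0299, 0.1788]
orientation: [-3.14, -0.001, -3.041]
contact_force: [0.0, -0.9, -2.8]
grip_width: 0.0178
finger_force: 118.6
t 15.5 head u,v -0.0019 -0.0672 z 0.1918 F u,v,z -0.1 -0.9 -2.8 yaw -3.041 w 0.0178
time: 16.12
tcp_pos: [0.579, 0.0555, 0.1803]
orientation: [-3.136, 0.001, -3.044]
contact_force: [-0.5, -9.2, 2.7]
grip_width: 0.0179
finger_force: 119.4
time: 16.75
tcp_pos: [0.5786, 0.0616, 0.1813]
orientation: [-3.132, 0.002, -3.049]
contact_force: [-1.8, -14.7, 5.3]
grip_width: 0.0178
finger_force: 119.9
t 16.75 head u,v -0.0018 -0.0353 z 0.1943 F u,v,z -3.3 -14.4 5.3 yaw -3.049 w 0.0178
```

Push 3 ended at the same stop (v = -35 mm, 14.5 N). Back out and go to the left side for push 4.

```bash
python3 -m handwheel '[{"x":0,"y":-0.025,"z":0,"wx":0,"wy":0,"wz":0,"grip":1},{"x":0.06,"y":-0.01,"z":0,"wx":0,"wy":0,"wz":0,"grip":1},{"x":0.02,"y":0.01,"z":0,"wx":0,"wy":0,"wz":0,"grip":1},{"x":0,"y":0.055,"z":0,"wx":0,"wy":0,"wz":0,"grip":1},{"x":0,"y":0.055,"z":-0.006,"wx":0,"wy":0,"wz":0,"grip":1}]'
python3 -c "
from h import *
uv();keypx('s4');keyan('s4',352,386,192)"
```

```text
time: 17.38
tcp_pos: [0.4884, 0.1487, 0.1855]
orientation: [3.14, 0.0, -3.042]
contact_force: [1.3, -0.0, -3.1]
grip_width: 0.018
finger_force: 118.6
t 17.38 head u,v -0.0828 0.0604 z 0.1985 F u,v,z 1.3 -0.2 -3.1 yaw -3.042 w 0.018
key blob [360, 198, 19, 30, 200] apex 374.0 198
s4 blob [366, 197, 13, 28, 192] apex 374.0 197 left 366 right 378
```

```bash
python3 -m handwheel '[{"x":0,"y":0.03,"z":0,"wx":0,"wy":0,"wz":0,"grip":1},{"x":-0.02,"y":0,"z":0,"wx":0,"wy":0,"wz":0,"grip":1},{"x":-0.05,"y":0,"z":0,"wx":0,"wy":0,"wz":0,"grip":1},{"x":-0.01,"y":-0.01,"z":0,"wx":0,"wy":0,"wz":0,"grip":1},{"x":0,"y":-0.012,"z":0,"wx":0,"wy":0,"wz":0,"grip":1}]'
python3 -c "
from h import *
uv()"
python3 -m handwheel '[{"x":0,"y":-0.006,"z":0,"wx":0,"wy":0,"wz":0,"grip":1},{"x":0,"y":-0.006,"z":0,"wx":0,"wy":0,"wz":0,"grip":1},{"x":0,"y":-0.006,"z":0,"wx":0,"wy":0,"wz":0,"grip":1},{"x":0,"y":-0.006,"z":0,"wx":0,"wy":0,"wz":0,"grip":1},{"x":0,"y":-0.006,"z":0,"wx":0,"wy":0,"wz":0,"grip":1}]'
python3 -m handwheel '[{"x":0,"y":-0.006,"z":0,"wx":0,"wy":0,"wz":0,"grip":1},{"x":0,"y":-0.004,"z":0,"wx":0,"wy":0,"wz":0,"grip":1},{"x":0,"y":-0.002,"z":0,"wx":0,"wy":0,"wz":0,"grip":1},{"x":0,"y":0,"z":0,"wx":0,"wy":0,"wz":0,"grip":1},{"x":0,"y":0,"z":0,"wx":0,"wy":0,"wz":0,"grip":1}]'
python3 -c "
from h import *
uv()"
```

```text
time: 18.05
tcp_pos: [0.5678, 0.1629, 0.1849]
orientation: [-3.141, -0.001, -3.04]
contact_force: [0.1, -0.2, -4.0]
grip_width: 0.0172
finger_force: 118.7
t 18.05 head u,v -0.0024 0.0665 z 0.1979 F u,v,z 0.1 -0.2 -4.0 yaw -3.04 w 0.0172
time: 18.68
tcp_pos: [0.5708, 0.1371, 0.1861]
orientation: [3.136, 0.001, -3.037]
contact_force: [-3.4, 8.5, 1.4]
grip_width: 0.0178
finger_force: 119.5
time: 19.3
tcp_pos: [0.5727, 0.1284, 0.1873]
orientation: [3.133, 0.003, -3.034]
contact_force: [-3.1, 10.5, 4.6]
grip_width: 0.0179
finger_force: 119.8
t 19.3 head u,v -0.001 0.0317 z 0.2003 F u,v,z -2.1 10.8 4.6 yaw -3.034 w 0.0179
```

```bash
python3 -m handwheel '[{"x":0,"y":-0.003,"z":0,"wx":0,"wy":0,"wz":0,"grip":1},{"x":0,"y":0,"z":0,"wx":0,"wy":0,"wz":0,"grip":1},{"x":0,"y":-0.001,"z":0,"wx":0,"wy":0,"wz":0,"grip":1},{"x":0,"y":0,"z":0,"wx":0,"wy":0,"wz":0,"grip":1},{"x":0,"y":0,"z":0,"wx":0,"wy":0,"wz":0,"grip":1}]'
python3 -m handwheel '[{"x":0,"y":0.025,"z":0,"wx":0,"wy":0,"wz":0,"grip":1},{"x":0.06,"y":0.01,"z":0,"wx":0,"wy":0,"wz":0,"grip":1},{"x":0.02,"y":-0.01,"z":0,"wx":0,"wy":0,"wz":0,"grip":1},{"x":0,"y":-0.05,"z":0,"wx":0,"wy":0,"wz":0,"grip":1},{"x":0,"y":-0.055,"z":-0.006,"wx":0,"wy":0,"wz":0,"grip":1}]'
python3 -c "
from h import *
uv();keypx('s5');keyan('s5',352,374,192)"
python3 -m handwheel '[{"x":0,"y":-0.028,"z":0,"wx":0,"wy":0,"wz":0,"grip":1},{"x":-0.02,"y":0,"z":0,"wx":0,"wy":0,"wz":0,"grip":1},{"x":-0.05,"y":0,"z":0,"wx":0,"wy":0,"wz":0,"grip":1},{"x":-0.01,"y":0.01,"z":0,"wx":0,"wy":0,"wz":0,"grip":1},{"x":0,"y":0.01,"z":0,"wx":0,"wy":0,"wz":0,"grip":1}]'
python3 -c "
from h import *
uv()"
```

```text
time: 19.92
tcp_pos: [0.5726, 0.1279, 0.1874]
orientation: [3.129, 0.003, -3.031]
contact_force: [-4.8, 15.6, 4.1]
grip_width: 0.0181
finger_force: 120.0
time: 20.55
tcp_pos: [0.5006, 0.0288, 0.1912]
orientation: [-3.141, -0.0, -3.038]
contact_force: [2.3, -0.9, -3.3]
grip_width: 0.0182
finger_force: 118.8
t 20.55 head u,v -0.0826 -0.0602 z 0.2042 F u,v,z 2.2 -1.2 -3.3 yaw -3.038 w 0.0182
key blob [358, 205, 11, 23, 159] apex 363.5 205
s5 blob [359, 204, 10, 22, 162] apex 363.5 204 left 359 right 368
time: 21.22
tcp_pos: [0.5815, 0.0299, 0.1908]
orientation: [-3.14, -0.001, -3.041]
contact_force: [-0.1, -0.6, -3.1]
grip_width: 0.0177
finger_force: 118.9
t 21.23 head u,v -0.0021 -0.0672 z 0.2038 F u,v,z -0.1 -0.6 -3.1 yaw -3.041 w 0.0177
```

Push 4 worked: the apex went 207 → 204. Push 5 from the right.

```bash
python3 -m handwheel '[{"x":0,"y":0.006,"z":0,"wx":0,"wy":0,"wz":0,"grip":1},{"x":0,"y":0.006,"z":0,"wx":0,"wy":0,"wz":0,"grip":1},{"x":0,"y":0.006,"z":0,"wx":0,"wy":0,"wz":0,"grip":1},{"x":0,"y":0.006,"z":0,"wx":0,"wy":0,"wz":0,"grip":1},{"x":0,"y":0.006,"z":0,"wx":0,"wy":0,"wz":0,"grip":1}]'
python3 -m handwheel '[{"x":0,"y":0.005,"z":0,"wx":0,"wy":0,"wz":0,"grip":1},{"x":0,"y":0.004,"z":0,"wx":0,"wy":0,"wz":0,"grip":1},{"x":0,"y":0.002,"z":0,"wx":0,"wy":0,"wz":0,"grip":1},{"x":0,"y":0,"z":0,"wx":0,"wy":0,"wz":0,"grip":1},{"x":0,"y":0,"z":0,"wx":0,"wy":0,"wz":0,"grip":1}]'
python3 -c "
from h import *
uv()"
python3 -m handwheel '[{"x":0,"y":-0.025,"z":0,"wx":0,"wy":0,"wz":0,"grip":1},{"x":0.06,"y":-0.01,"z":0,"wx":0,"wy":0,"wz":0,"grip":1},{"x":0.02,"y":0.01,"z":0,"wx":0,"wy":0,"wz":0,"grip":1},{"x":0,"y":0.055,"z":0,"wx":0,"wy":0,"wz":0,"grip":1},{"x":0,"y":0.055,"z":0,"wx":0,"wy":0,"wz":0,"grip":1}]'
python3 -c "
from h import *
uv();keypx('s6');keyan('s6',352,386,190)
f=lambda n,b:cv2.resize(load(n)['frame'][b[0]:b[1],b[2]:b[3],::-1],(400,320),interpolation=cv2.INTER_CUBIC)
cv2.imwrite('pics/c3.png',np.hstack([f('s6',(180,240,330,405)),f('s4',(180,240,330,405))]))
tap(-.17,.20,.15)"
```

```text
time: 21.85
tcp_pos: [0.579, 0.0554, 0.1923]
orientation: [-3.136, 0.001, -3.044]
contact_force: [-1.5, -9.7, 2.2]
grip_width: 0.0179
finger_force: 119.7
time: 22.48
tcp_pos: [0.5786, 0.0615, 0.1933]
orientation: [-3.132, 0.002, -3.049]
contact_force: [-1.3, -14.7, 5.9]
grip_width: 0.0175
finger_force: 120.1
t 22.48 head u,v -0.0018 -0.0354 z 0.2063 F u,v,z -2.7 -14.5 5.9 yaw -3.049 w 0.0175
time: 23.1
tcp_pos: [0.4888, 0.1489, 0.1918]
orientation: [3.14, 0.001, -3.042]
contact_force: [0.4, 0.2, -3.5]
grip_width: 0.0181
finger_force: 118.9
t 23.1 head u,v -0.0824 0.0605 z 0.2048 F u,v,z 0.5 0.1 -3.5 yaw -3.042 w 0.0181
key blob [360, 195, 20, 33, 216] apex 374.5 195
s6 blob [365, 195, 15, 31, 206] apex 374.5 195 left 365 right 379
t 23.15 tcp [0.4872 0.1599 0.1917] yaw [ 3.133e+00  1.000e-03 -3.030e+00] turn10 [0.05 0.   0.07] shift now-axes [0.0856 0.1289 0.0557] after-turn axes [0.087  0.1284 0.0547]
```

View pics/c3.png

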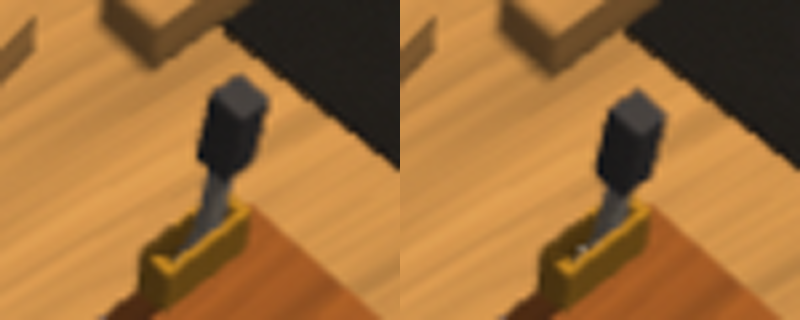

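The key top is at crop (240,90) against (637,105) after push 3, a rise of 2.8 px as predicted for one more pair of pushes, so all five pushes are done. Return the mallet to the mat.

```bash
python3 -m handwheel '[{"x":0.01,"y":0.05,"z":0,"wx":0,"wy":0,"wz":0,"grip":1},{"x":0,"y":0.055,"z":0,"wx":0,"wy":0,"wz":-0.2,"grip":1},{"x":0,"y":0.05,"z":0,"wx":0,"wy":0,"wz":-0.2,"grip":1},{"x":0,"y":0.02,"z":0,"wx":0,"wy":0,"wz":-0.2,"grip":1},{"x":0,"y":0,"z":0,"wx":0,"wy":0,"wz":-0.25,"grip":1}]'
python3 -c "
from h import *
plan([.503,.331,.0115],.253+np.pi)"
```

```text
time: 23.78
tcp_pos: [0.4573, 0.3225, 0.1911]
orientation: [3.141, -0.001, -2.886]
contact_force: [0.5, -0.7, -2.9]
grip_width: 0.0177
finger_force: 118.9
t 23.77 tcp [0.4573 0.3225 0.1911] yaw [ 3.141e+00 -1.000e-03 -2.886e+00] turn10 [ 0.01 -0.    0.01] shift now-axes [-0.0465 -0.0034  0.1795] after-turn axes [-0.0464 -0.0032  0.1796]
```

```bash
python3 -m handwheel '[{"x":-0.03,"y":-0.003,"z":0.04,"wx":0,"wy":0,"wz":0,"grip":1},{"x":-0.0165,"y":0,"z":0.05,"wx":0,"wy":0,"wz":0,"grip":1},{"x":0,"y":0,"z":0.05,"wx":0,"wy":0,"wz":0,"grip":1},{"x":0,"y":0,"z":0.025,"wx":0,"wy":0,"wz":0,"grip":1},{"x":0,"y":0,"z":0.008,"wx":0,"wy":0,"wz":0,"grip":1}]'
python3 -m handwheel '[{"x":0,"y":0,"z":0.003,"wx":0,"wy":0,"wz":0,"grip":1},{"x":0,"y":0,"z":0.002,"wx":0,"wy":0,"wz":0,"grip":1},{"x":0,"y":0,"z":0.001,"wx":0,"wy":0,"wz":0,"grip":1},{"x":0,"y":0,"z":0,"wx":0,"wy":0,"wz":0,"grip":1},{"x":0,"y":0,"z":0,"wx":0,"wy":0,"wz":0,"grip":1}]'
```

```text
time: 24.4
tcp_pos: [0.5032, 0.3272, 0.0164]
orientation: [-3.14, -0.004, -2.893]
contact_force: [0.4, 0.1, -1.7]
grip_width: 0.0178
finger_force: 119.0
time: 25.02
tcp_pos: [0.5045, 0.3288, 0.0127]
orientation: [3.141, 0.001, -2.892]
contact_force: [-0.0, 0.5, -3.0]
grip_width: 0.0176
finger_force: 119.0
```

```bash
python3 -m handwheel '[{"x":0,"y":0,"z":0.001,"wx":0,"wy":0,"wz":0,"grip":1},{"x":0,"y":0,"z":0.001,"wx":0,"wy":0,"wz":0,"grip":1},{"x":0,"y":0,"z":0,"wx":0,"wy":0,"wz":0,"grip":1},{"x":0,"y":0,"z":0,"wx":0,"wy":0,"wz":0,"grip":1},{"x":0,"y":0,"z":0,"wx":0,"wy":0,"wz":0,"grip":1}]'
python3 -m handwheel '[{"x":0,"y":0,"z":0.001,"wx":0,"wy":0,"wz":0,"grip":1},{"x":0,"y":0,"z":0,"wx":0,"wy":0,"wz":0,"grip":1},{"x":0,"y":0,"z":0,"wx":0,"wy":0,"wz":0,"grip":0.3},{"x":0,"y":0,"z":0,"wx":0,"wy":0,"wz":0,"grip":0.3},{"x":0,"y":0,"z":0,"wx":0,"wy":0,"wz":0,"grip":0}]'
python3 -m handwheel '[{"x":0,"y":0,"z":0,"wx":0,"wy":0,"wz":0,"grip":0},{"x":0,"y":0,"z":-0.03,"wx":0,"wy":0,"wz":0,"grip":0},{"x":0.02,"y":0,"z":-0.05,"wx":0,"wy":0,"wz":0,"grip":0},{"x":0.02,"y":0,"z":-0.055,"wx":0,"wy":0,"wz":0,"grip":0},{"x":0,"y":0,"z":-0.055,"wx":0,"wy":0,"wz":0,"grip":0}]'
python3 - <<'E'
from h import *
wshot('w4')
t=load('top0')
# pull in top0 view: estimate
C=np.array([.622,.015]); print('front mid',C,'pull pred',C-.02*uy-.024*ux)
for z in(.03,.05,.07):print(z,onz(t,(305,222),z).round(4))
E
```

```text
time: 25.65
tcp_pos: [0.5044, 0.3287, 0.0108]
orientation: [3.141, 0.0, -2.892]
contact_force: [-2.0, -0.5, 5.5]
grip_width: 0.0175
finger_force: 119.9
time: 26.28
tcp_pos: [0.5045, 0.3287, 0.009]
orientation: [3.142, 0.0, -2.892]
contact_force: [0.1, 0.7, -0.2]
grip_width: 0.0426
finger_force: 0.0
time: 26.9
tcp_pos: [0.464, 0.3184, 0.2007]
orientation: [3.142, -0.001, -2.891]
contact_force: [0.3, 0.4, -0.2]
grip_width: 0.0422
finger_force: 0.0
front mid [0.622 0.015] pull pred [ 0.60011657 -0.00729609]
0.03 [ 0.6012 -0.0058  0.03  ]
0.05 [ 0.5986 -0.0061  0.05  ]
0.07 [ 0.596  -0.0064  0.07  ]
```

View pics/w4.png

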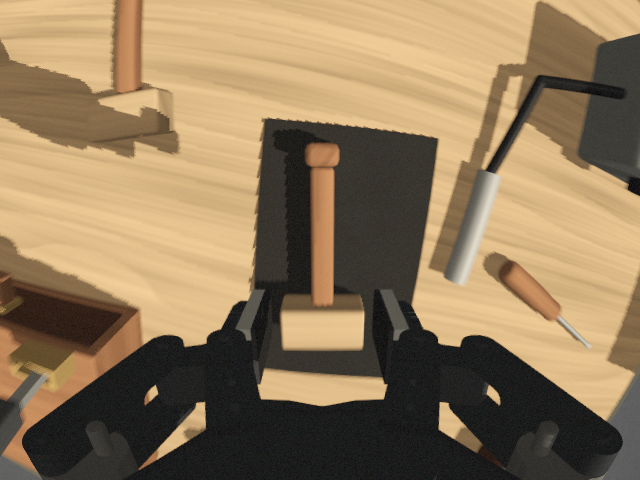

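The mallet lies flat on the mat, handle (322,165–300), head (322,322). Next I'll locate the pull; it's at about (327,252) in the scene view and (305,218) in the top view.

Run:
```python
from h import *
s=load('scene0');t=load('top0')
for z in(.04,.06,.08): print(z,onz(s,(327,252),z).round(4),onz(t,(305.5,218),z).round(4),onz(t,(305.5,225),z).round(4))
print(tri(t,(305.5,218),s,(327,252)))
f=t['frame'][196:232,292:320].astype(int).sum(2)//3; print('top gray');[print(i+196,r.tolist()) for i,r in enumerate(f) if i%2==0]
f=s['frame'][240:266,316:340].astype(int).sum(2)//3; print('scene gray');[print(i+240,r.tolist()) for i,r in enumerate(f) if i%2==0]
```

```text
0.04 [0.5953 0.0017 0.04  ] [ 0.6098 -0.0071  0.04  ] [ 0.5926 -0.0072  0.04  ]
0.06 [ 0.6045 -0.0054  0.06  ] [ 0.607  -0.0074  0.06  ] [ 0.59   -0.0075  0.06  ]
0.08 [ 0.6137 -0.0124  0.08  ] [ 0.6042 -0.0077  0.08  ] [ 0.5875 -0.0078  0.08  ]
(array([ 0.60649717, -0.00721592,  0.06454115]), np.float64(0.0005367978632972812))
top gray
196 [100, 100, 101, 102, 100, 101, 102, 102, 104, 105, 104, 105, 106, 107, 106, 107, 107, 107, 107, 108, 108, 108, 108, 109, 109, 110, 110, 110]
198 [108, 109, 108, 108, 108, 108, 108, 108, 108, 108, 108, 107, 107, 107, 107, 107, 107, 105, 104, 104, 105, 106, 106, 106, 105, 103, 103, 102]
200 [106, 105, 106, 106, 106, 105, 105, 103, 101, 100, 98, 99, 99, 99, 100, 99, 100, 101, 102, 102, 102, 103, 103, 103, 103, 102, 103, 103]
202 [100, 101, 102, 103, 103, 104, 105, 106, 106, 106, 106, 106, 105, 106, 105, 106, 105, 105, 105, 105, 106, 105, 106, 106, 106, 106, 106, 107]
204 [108, 107, 107, 107, 107, 107, 106, 107, 107, 106, 106, 106, 105, 106, 106, 106, 106, 107, 108, 108, 107, 106, 105, 103, 102, 101, 102, 101]
206 [91, 104, 103, 102, 100, 99, 99, 101,
[... 2336 characters left out ...]
39, 41, 43, 44, 44, 44, 49, 71, 91, 94, 93, 94, 93, 93, 90]
254 [132, 133, 132, 133, 123, 87, 48, 35, 36, 38, 40, 40, 43, 62, 85, 91, 93, 94, 94, 93, 91, 89, 88, 89]
256 [134, 134, 132, 130, 128, 129, 131, 110, 51, 35, 42, 67, 88, 95, 93, 94, 93, 91, 91, 89, 89, 91, 94, 95]
258 [132, 129, 129, 128, 130, 137, 140, 132, 103, 90, 92, 93, 94, 94, 92, 90, 89, 89, 90, 94, 94, 95, 94, 91]
260 [129, 128, 129, 134, 140, 133, 107, 96, 95, 94, 94, 93, 91, 90, 90, 92, 94, 95, 95, 93, 92, 89, 89, 91]
262 [130, 133, 129, 108, 97, 93, 94, 95, 93, 91, 90, 89, 90, 94, 96, 97, 95, 92, 89, 87, 89, 92, 94, 95]
264 [116, 104, 99, 95, 95, 93, 92, 90, 89, 90, 93, 96, 97, 96, 93, 90, 87, 88, 91, 93, 95, 95, 95, 93]
```

```bash
python3 -m handwheel '[{"x":0.02,"y":-0.05,"z":0,"wx":0,"wy":0,"wz":0.3,"grip":-0.5},{"x":0,"y":-0.06,"z":0,"wx":0,"wy":0,"wz":0.3,"grip":-0.5},{"x":0,"y":-0.06,"z":0,"wx":0,"wy":0,"wz":0.2,"grip":-0.5},{"x":0,"y":-0.06,"z":0,"wx":0,"wy":0,"wz":0,"grip":-0.5},{"x":0,"y":-0.06,"z":0,"wx":0,"wy":0,"wz":0,"grip":-0.5}]'
python3 -c "
from h import *
plan([.599,-.007,.039],.1+np.pi)"
```

```text
time: 27.58
tcp_pos: [0.4923, 0.0259, 0.1994]
orientation: [3.141, 0.001, -3.032]
contact_force: [1.5, -0.3, 0.1]
grip_width: 0.0641
finger_force: 0.0
t 27.57 tcp [0.4923 0.0259 0.1994] yaw [ 3.141e+00  1.000e-03 -3.032e+00] turn10 [0.   0.01 0.06] shift now-axes [-0.1022 -0.0445  0.1605] after-turn axes [-0.1029 -0.0434  0.1604]
```

```bash
python3 -m handwheel '[{"x":-0.05,"y":-0.04,"z":0,"wx":0,"wy":0,"wz":0.06,"grip":-0.5},{"x":-0.05,"y":0,"z":0.02,"wx":0,"wy":0,"wz":0,"grip":-0.5},{"x":-0.003,"y":0,"z":0.04,"wx":0,"wy":0,"wz":0,"grip":-0.5},{"x":0,"y":0,"z":0.03,"wx":0,"wy":0,"wz":0,"grip":-0.5},{"x":0,"y":0,"z":0,"wx":0,"wy":0,"wz":0,"grip":-0.5}]'
python3 - <<'E'
from h import *
plan([.599,-.007,.039],.1+np.pi); w=wshot('w5'); f=w['frame']
cv2.imwrite('pics/w5.png',f[:,:,::-1])
E
```

```text
time: 28.2
tcp_pos: [0.5956, -0.0004, 0.1066]
orientation: [-3.141, -0.006, -3.042]
contact_force: [-0.8, -0.5, 0.7]
grip_width: 0.0638
finger_force: 0.0
t 28.2 tcp [ 5.956e-01 -4.000e-04  1.066e-01] yaw [-3.141 -0.006 -3.042] turn10 [-0.   -0.03 -0.  ] shift now-axes [-0.0031 -0.0069  0.0676] after-turn axes [-0.0028 -0.0069  0.0676]
```

View pics/w5.png

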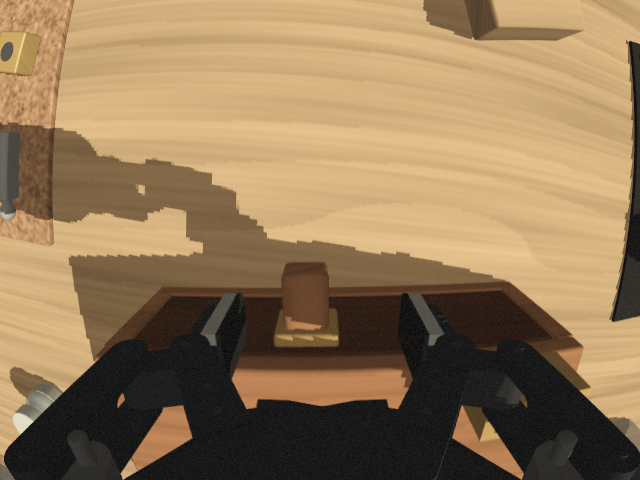

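The pull is at (305,300), 17 px left of the gripper's centre line.

Run:
```python
from h import *
w=load('w5')
for uv_ in[(305,285),(305,300),(305,328)]:
    for z in(.053,.065): p=wonz(w,uv_,z); print(uv_,z,p.round(4),'tool',(w['R'].T@(p-w['p'])).round(4))
plan([.599,-.007,.039],.1+np.pi)
```

```text
(305, 285) 0.053 [ 0.6075 -0.009   0.053 ] tool [-0.0114 -0.0097  0.0536]
(305, 285) 0.065 [ 0.6027 -0.0089  0.065 ] tool [-0.0065 -0.0092  0.0416]
(305, 300) 0.053 [ 0.6169 -0.0082  0.053 ] tool [-0.0207 -0.0099  0.0535]
(305, 300) 0.065 [ 0.6115 -0.0081  0.065 ] tool [-0.0153 -0.0093  0.0415]
(305, 328) 0.053 [ 0.6352 -0.0067  0.053 ] tool [-0.0391 -0.0102  0.0534]
(305, 328) 0.065 [ 0.6287 -0.0067  0.065 ] tool [-0.0326 -0.0096  0.0414]
t 28.25 tcp [ 5.971e-01 -5.000e-04  1.086e-01] yaw [-3.141e+00 -2.000e-03 -3.042e+00] turn10 [-0.   -0.01 -0.  ] shift now-axes [-0.0014 -0.0067  0.0696] after-turn axes [-0.0012 -0.0067  0.0696]
```

```bash
python3 -m handwheel '[{"x":-0.002,"y":-0.008,"z":0.02,"wx":0,"wy":0,"wz":0,"grip":-0.5},{"x":0,"y":0,"z":0.03,"wx":0,"wy":0,"wz":0,"grip":-0.5},{"x":0,"y":0,"z":0.018,"wx":0,"wy":0,"wz":0,"grip":-0.5},{"x":0,"y":0,"z":0,"wx":0,"wy":0,"wz":0,"grip":-0.5},{"x":0,"y":0,"z":0,"wx":0,"wy":0,"wz":0,"grip":1}]' 60
python3 -m handwheel '[{"x":0,"y":0,"z":0,"wx":0,"wy":0,"wz":0,"grip":1},{"x":0,"y":0,"z":0,"wx":0,"wy":0,"wz":0,"grip":1},{"x":0,"y":0,"z":0,"wx":0,"wy":0,"wz":0,"grip":1},{"x":0.005,"y":0,"z":0,"wx":0,"wy":0,"wz":0,"grip":1},{"x":0.01,"y":0,"z":0,"wx":0,"wy":0,"wz":0,"grip":1}]'
```

```text
time: 28.88
tcp_pos: [0.6014, -0.0083, 0.0422]
orientation: [-3.141, 0.002, -3.042]
contact_force: [0.0, 0.5, 0.6]
grip_width: 0.0474
finger_force: 0.0
time: 29.5
tcp_pos: [0.5875, -0.0101, 0.0425]
orientation: [-3.14, 0.005, -3.042]
contact_force: [3.3, -0.9, 5.7]
grip_width: 0.0235
finger_force: 59.9
```

```bash
python3 -m handwheel '[{"x":0.025,"y":0,"z":0,"wx":0,"wy":0,"wz":0,"grip":1},{"x":0.03,"y":0,"z":0,"wx":0,"wy":0,"wz":0,"grip":1},{"x":0.03,"y":0,"z":0,"wx":0,"wy":0,"wz":0,"grip":1},{"x":0.025,"y":0,"z":0,"wx":0,"wy":0,"wz":0,"grip":1},{"x":0.01,"y":0,"z":0,"wx":0,"wy":0,"wz":0,"grip":1}]'
python3 -m handwheel '[{"x":0.006,"y":0,"z":0,"wx":0,"wy":0,"wz":0,"grip":1},{"x":0.004,"y":0,"z":0,"wx":0,"wy":0,"wz":0,"grip":1},{"x":0.003,"y":0,"z":0,"wx":0,"wy":0,"wz":0,"grip":1},{"x":0,"y":0,"z":0,"wx":0,"wy":0,"wz":0,"grip":1},{"x":0,"y":0,"z":0,"wx":0,"wy":0,"wz":0,"grip":1}]'
```

```text
time: 30.12
tcp_pos: [0.4664, -0.0239, 0.0425]
orientation: [-3.139, 0.004, -3.043]
contact_force: [4.1, -6.0, 4.9]
grip_width: 0.0231
finger_force: 61.7
time: 30.75
tcp_pos: [0.4625, -0.0244, 0.0427]
orientation: [-3.136, 0.02, -3.043]
contact_force: [20.6, -5.3, -17.3]
grip_width: 0.0232
finger_force: 60.7
```

```bash
python3 -m handwheel '[{"x":-0.005,"y":0,"z":0,"wx":0,"wy":0,"wz":0,"grip":1},{"x":-0.003,"y":0,"z":0,"wx":0,"wy":0,"wz":0,"grip":1},{"x":0,"y":0,"z":0,"wx":0,"wy":0,"wz":0,"grip":1},{"x":0,"y":0,"z":0,"wx":0,"wy":0,"wz":0,"grip":-0.3},{"x":0,"y":0,"z":0,"wx":0,"wy":0,"wz":0,"grip":-0.3}]'
python3 -m handwheel '[{"x":0,"y":0,"z":0,"wx":0,"wy":0,"wz":0,"grip":-0.3},{"x":0,"y":0,"z":-0.05,"wx":0,"wy":0,"wz":0,"grip":-0.3},{"x":0,"y":0,"z":-0.06,"wx":0,"wy":0,"wz":0,"grip":-0.3},{"x":0,"y":-0.05,"z":-0.06,"wx":0,"wy":0,"wz":0,"grip":-0.3},{"x":0,"y":-0.06,"z":-0.05,"wx":0,"wy":0,"wz":0,"grip":-0.3}]'
python3 - <<'E'
from h import *
print(robot.get_state()['joints'].round(2))
t=shot('top','t2'); 
f=t['frame'][:,:,::-1];h=cv2.cvtColor(f,cv2.COLOR_BGR2HSV)
def pun(h,xs=slice(380,490),ys=slice(215,312)):
    m=np.zeros(h.shape[:2],np.uint8); m[ys,xs]=(h[ys,xs,1]<70)&(h[ys,xs,2]>80)
    for c in cv2.findContours(m,0,2)[0]:
        if cv2.contourArea(c)>30: yield c
for c in pun(h):
    r=cv2.minAreaRect(c); b=cv2.boxPoints(r); P=np.array([onz(t,p,.02)[:2] for p in b])
    e=[P[1]-P[0],P[2]-P[1]]; e=max(e,key=np.linalg.norm); print('px',np.round(r[0],1),'mid',P.mean(0).round(4),'len',np.linalg.norm(e).round(4),'ang',(np.degrees(np.arctan2(e[1],e[0]))%180).round(1))
E
```

```text
time: 31.38
tcp_pos: [0.4593, -0.0214, 0.0406]
orientation: [3.14, -0.003, -3.043]
contact_force: [0.8, 0.7, 1.0]
grip_width: 0.0554
finger_force: 0.0
time: 32.0
tcp_pos: [0.4701, -0.1092, 0.2412]
orientation: [3.14, 0.002, -3.039]
contact_force: [1.3, 0.0, -0.6]
grip_width: 0.0557
finger_force: 0.0
[-0.41  0.1   0.59  1.92 -0.06  1.14  1.88]
px [438.  284.1] mid [ 0.4509 -0.3328] len 0.0727 ang 13.3
px [387.5 272.5] mid [ 0.4791 -0.209 ] len 0.1596 ang 179.5
px [466.8 245.2] mid [ 0.5471 -0.4053] len 0.0738 ang 14.9
px [437.7 244.6] mid [ 0.5482 -0.3336] len 0.0736 ang 169.8
px [409.5 240.5] mid [ 0.558  -0.2639] len 0.072 ang 179.4
```

```bash
python3 -m handwheel '[{"x":0,"y":-0.055,"z":0,"wx":0,"wy":0,"wz":0,"grip":-0.3},{"x":0,"y":-0.055,"z":0,"wx":0,"wy":0,"wz":0,"grip":-0.3},{"x":0,"y":-0.055,"z":0,"wx":0,"wy":0,"wz":0,"grip":-0.3},{"x":0,"y":-0.055,"z":0,"wx":0,"wy":0,"wz":0,"grip":-0.3},{"x":0,"y":0,"z":0,"wx":0,"wy":0,"wz":0,"grip":-0.3}]'
cat >> h.py <<'E'
def wpun(name,z=.02):
    w=wshot(name); h=cv2.cvtColor(w['frame'][:,:,::-1],cv2.COLOR_BGR2HSV)
    m=((h[...,1]<60)&(h[...,2]>70)).astype(np.uint8); m[330:]=0
    for c in cv2.findContours(m,0,2)[0]:
        if cv2.contourArea(c)<150: continue
        b=cv2.boxPoints(cv2.minAreaRect(c)); P=np.array([wonz(w,p,z)[:2] for p in b]); e=max([P[1]-P[0],P[2]-P[1]],key=np.linalg.norm)
        print('px',b.mean(0).round(0),'mid',P.mean(0).round(4),'len',np.linalg.norm(e).round(4),'wid',min(np.linalg.norm(P[1]-P[0]),np.linalg.norm(P[2]-P[1])).round(4),'ang',round((np.degrees(np.arctan2(e[1],e[0]))+90)%180-90,1))
E
python3 - <<'E'
from h import *
wpun('w6'); print(robot.get_state()['joints'].round(2)); plan([.5,-.33,.2],np.pi+.1)
E
```

```text
time: 32.67
tcp_pos: [0.4896, -0.3332, 0.2385]
orientation: [-3.139, -0.003, -3.05]
contact_force: [0.8, 0.6, -0.1]
grip_width: 0.0557
finger_force: 0.0
px [ 16. 280.] mid [ 0.6164 -0.7499] len 0.1064 wid 0.0707 ang -16.4
px [381. 281.] mid [ 0.5586 -0.2647] len 0.0748 wid 0.0168 ang -2.8
px [317. 267.] mid [ 0.5489 -0.3337] len 0.0749 wid 0.0161 ang -10.0
px [247. 260.] mid [ 0.5481 -0.4061] len 0.0742 wid 0.0185 ang 15.2
px [325. 174.] mid [ 0.4527 -0.3338] len 0.0735 wid 0.0159 ang 15.9
[-0.03  0.36  0.71  1.69 -0.25  1.19  2.41]
t 32.73 tcp [ 0.4904 -0.33    0.2382] yaw [ 3.141e+00 -2.000e-03 -3.047e+00] turn10 [ 0.   -0.01 -0.03] shift now-axes [-0.0096 -0.0009  0.0382] after-turn axes [-0.0095 -0.0009  0.0382]
```

```bash
python3 -c "
from h import *
plan([.5586,-.2647,.0105],np.pi-.04)"
```

```text
t 32.73 tcp [ 0.4904 -0.33    0.2382] yaw [ 3.141e+00 -2.000e-03 -3.047e+00] turn10 [ 0.   -0.01  0.77] shift now-axes [-0.0746  0.0585  0.2276] after-turn axes [-0.0655  0.068   0.2277]
```

```bash
python3 -m handwheel '[{"x":0,"y":0,"z":0.03,"wx":0,"wy":0,"wz":0.77,"grip":0},{"x":-0.035,"y":0.035,"z":0.02,"wx":0,"wy":0,"wz":0,"grip":0},{"x":-0.03,"y":0.033,"z":0.03,"wx":0,"wy":0,"wz":0,"grip":0},{"x":0,"y":0,"z":0.05,"wx":0,"wy":0,"wz":0,"grip":0},{"x":0,"y":0,"z":0.05,"wx":0,"wy":0,"wz":0,"grip":0}]' 60
python3 -c "
from h import *
plan([.5586,-.2647,.0105],np.pi-.04)"
```

```text
time: 33.35
tcp_pos: [0.5601, -0.2589, 0.0576]
orientation: [3.139, 0.0, 3.111]
contact_force: [0.8, -0.3, 0.3]
grip_width: 0.0429
finger_force: 0.0
t 33.35 tcp [ 0.5601 -0.2589  0.0576] yaw [3.139 0.    3.111] turn10 [0.01 0.   0.05] shift now-axes [ 0.0013 -0.006   0.0471] after-turn axes [ 0.0012 -0.0059  0.0471]
```

```bash
python3 -m handwheel '[{"x":0.001,"y":-0.004,"z":0.025,"wx":0,"wy":0,"wz":0,"grip":0},{"x":0,"y":0,"z":0.021,"wx":0,"wy":0,"wz":0,"grip":0},{"x":0,"y":0,"z":0,"wx":0,"wy":0,"wz":0,"grip":0},{"x":0,"y":0,"z":0,"wx":0,"wy":0,"wz":0,"grip":1},{"x":0,"y":0,"z":0,"wx":0,"wy":0,"wz":0,"grip":1}]'
python3 -m handwheel '[{"x":0,"y":0,"z":0,"wx":0,"wy":0,"wz":0,"grip":1},{"x":0,"y":0,"z":0,"wx":0,"wy":0,"wz":0,"grip":1},{"x":0,"y":0,"z":-0.04,"wx":0,"wy":0,"wz":0,"grip":1},{"x":0,"y":0,"z":-0.05,"wx":0,"wy":0,"wz":0,"grip":1},{"x":0,"y":0,"z":-0.05,"wx":0,"wy":0,"wz":0,"grip":1}]'
python3 - <<'E'
from h import *
a=.11; D=np.array([.553,.007]); vx=np.array([np.cos(a),np.sin(a)]); vy=np.array([-vx[1],vx[0]])
plan([*(D-.07*vy),.1],np.pi+a)
# drawer front edges in scene & top for check
t=load('t2');s=shot('scene','s7')
for p in [D-.06*vx-.113*vy,D-.06*vx+.113*vy,D]: print(p.round(3),proj(t,[*p,.085]).round(1),proj(s,[*p,.085]).round(1))
cv2.imwrite('pics/c4.png',np.hstack([cv2.resize(t['frame'][160:300,215:375,::-1],(400,350)),cv2.resize(s['frame'][150:330,250:455,::-1],(400,350))]))
E
```

```text
time: 33.98
tcp_pos: [0.5591, -0.2671, 0.015]
orientation: [-3.141, 0.003, 3.107]
contact_force: [0.5, 0.7, 3.4]
grip_width: 0.0137
finger_force: 60.4
time: 34.6
tcp_pos: [0.5576, -0.2666, 0.1546]
orientation: [3.141, -0.0, 3.106]
contact_force: [0.4, -1.0, -1.3]
grip_width: 0.0141
finger_force: 59.8
t 34.6 tcp [ 0.5576 -0.2666  0.1546] yaw [ 3.141 -0.     3.106] turn10 [ 0.   -0.   -0.83] shift now-axes [0.004  0.204  0.0547] after-turn axes [-0.0255  0.2025  0.0546]
[ 0.506 -0.112] [349.6 259.5] [272.4 240.9]
[0.481 0.113] [253.7 269.6] [335.7 194.5]
[0.553 0.007] [299.1 239.2] [319.6 231.2]
```

View pics/c4.png

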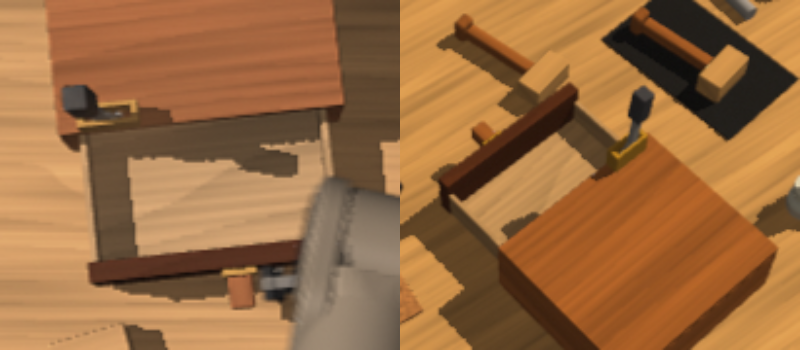

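The drawer is at its stop and empty in both views, and the mallet is on the mat. From its front edge and the chest edge, the floor centre is about (0.563, 0.008). Next, carry the first punch in.

```bash
cat >> h.py <<'E'
A=.11; D=np.array([.563,.008]); vx=np.array([np.cos(A),np.sin(A)]); vy=np.array([-vx[1],vx[0]])
def slot(v,z=.09,u=-.005): plan([*(D+u*vx+v*vy),z],np.pi+A)
E
python3 -m handwheel '[{"x":0,"y":0.04,"z":0,"wx":0,"wy":0,"wz":-0.4,"grip":1},{"x":0,"y":0.05,"z":0,"wx":0,"wy":0,"wz":-0.43,"grip":1},{"x":0,"y":0.05,"z":0,"wx":0,"wy":0,"wz":0,"grip":1},{"x":-0.02,"y":0.045,"z":0,"wx":0,"wy":0,"wz":0,"grip":1},{"x":0,"y":0,"z":0,"wx":0,"wy":0,"wz":0,"grip":1}]'
python3 -c "
from h import *
slot(-.072)"
```

```text
time: 35.28
tcp_pos: [0.5683, -0.0741, 0.1529]
orientation: [3.139, 0.001, -3.023]
contact_force: [-0.5, 0.6, -1.1]
grip_width: 0.0143
finger_force: 59.9
t 35.27 tcp [ 0.5683 -0.0741  0.1529] yaw [ 3.139e+00  1.000e-03 -3.023e+00] turn10 [0.02 0.01 0.05] shift now-axes [0.0013 0.01   0.0629] after-turn axes [0.0013 0.0102 0.0629]
```

```bash
python3 -m handwheel '[{"x":0.001,"y":0.009,"z":0.02,"wx":0,"wy":0,"wz":0,"grip":1},{"x":0,"y":0,"z":0.04,"wx":0,"wy":0,"wz":0,"grip":1},{"x":0,"y":0,"z":0.04,"wx":0,"wy":0,"wz":0,"grip":1},{"x":0,"y":0,"z":0.016,"wx":0,"wy":0,"wz":0,"grip":1},{"x":0,"y":0,"z":0.004,"wx":0,"wy":0,"wz":0,"grip":1}]'
python3 -m handwheel '[{"x":0,"y":0,"z":0.002,"wx":0,"wy":0,"wz":0,"grip":1},{"x":0,"y":0,"z":0.002,"wx":0,"wy":0,"wz":0,"grip":1},{"x":0,"y":0,"z":0,"wx":0,"wy":0,"wz":0,"grip":1},{"x":0,"y":0,"z":0,"wx":0,"wy":0,"wz":0,"grip":1},{"x":0,"y":0,"z":0,"wx":0,"wy":0,"wz":0,"grip":1}]'
```

```text
time: 35.9
tcp_pos: [0.5647, -0.0721, 0.0329]
orientation: [-3.141, -0.001, -3.033]
contact_force: [-0.6, -0.3, -0.4]
grip_width: 0.0143
finger_force: 59.8
time: 36.52
tcp_pos: [0.5664, -0.0716, 0.0309]
orientation: [-3.141, 0.003, -3.032]
contact_force: [-1.0, -0.3, 6.2]
grip_width: 0.0141
finger_force: 60.7
```

```bash
python3 -m handwheel '[{"x":0,"y":0,"z":-0.001,"wx":0,"wy":0,"wz":0,"grip":1},{"x":0,"y":0,"z":0,"wx":0,"wy":0,"wz":0,"grip":0.4},{"x":0,"y":0,"z":0,"wx":0,"wy":0,"wz":0,"grip":0.3},{"x":0,"y":0,"z":0,"wx":0,"wy":0,"wz":0,"grip":0.3},{"x":0,"y":0,"z":-0.03,"wx":0,"wy":0,"wz":0,"grip":0.3}]'
python3 -m handwheel '[{"x":0,"y":0,"z":-0.05,"wx":0,"wy":0,"wz":0,"grip":0.3},{"x":0,"y":0,"z":-0.05,"wx":0,"wy":0,"wz":0,"grip":0},{"x":0.02,"y":-0.045,"z":-0.02,"wx":0,"wy":0,"wz":0.4,"grip":0},{"x":0,"y":-0.06,"z":0,"wx":0,"wy":0,"wz":0.5,"grip":0},{"x":0,"y":-0.05,"z":0,"wx":0,"wy":0,"wz":0.5,"grip":0}]'
python3 - <<'E'
from h import *
wpun('w7'); plan([.5489,-.3337,.0105],np.pi-.1745)
E
```

```text
time: 37.15
tcp_pos: [0.563, -0.071, 0.0586]
orientation: [3.141, -0.005, -3.032]
contact_force: [0.4, 0.3, 0.4]
grip_width: 0.0301
finger_force: 0.0
time: 37.78
tcp_pos: [0.5502, -0.2302, 0.181]
orientation: [-3.141, 0.002, 3.004]
contact_force: [1.5, 0.0, 0.1]
grip_width: 0.0428
finger_force: 0.0
px [394. 309.] mid [ 0.6391 -0.1755] len 0.0475 wid 0.0115 ang 14.9
px [250. 309.] mid [ 0.621  -0.3062] len 0.0482 wid 0.0117 ang -32.6
px [133. 248.] mid [ 0.5476 -0.4086] len 0.0717 wid 0.0236 ang 15.1
px [200. 238.] mid [ 0.5485 -0.3378] len 0.0734 wid 0.0209 ang -10.3
px [503. 222.] mid [ 0.5706 -0.0658] len 0.0787 wid 0.0224 ang 6.7
px [265. 118.] mid [ 0.457  -0.2638] len 0.014 wid 0.0098 ang -8.2
px [181. 130.] mid [ 0.452  -0.3371] len 0.0744 wid 0.0204 ang 13.9
t 37.83 tcp [ 0.5477 -0.2392  0.1814] yaw [-3.134e+00  2.000e-03  2.993e+00] turn10 [-0.05  0.01  0.15] shift now-axes [-0.0148 -0.0919  0.1717] after-turn axes [-0.0176 -0.0929  0.1709]
```

```bash
python3 -m handwheel '[{"x":-0.008,"y":-0.045,"z":0,"wx":0,"wy":0,"wz":0,"grip":0},{"x":-0.007,"y":-0.04,"z":0.04,"wx":0,"wy":0,"wz":0,"grip":0},{"x":0,"y":0,"z":0.05,"wx":0,"wy":0,"wz":0,"grip":0},{"x":0,"y":0,"z":0.02,"wx":0,"wy":0,"wz":0,"grip":0},{"x":0,"y":0,"z":0,"wx":0,"wy":0,"wz":0,"grip":0}]'
python3 -c "
from h import *
plan([.5487,-.3337,.0105],np.pi-.1745)"
```

```text
time: 38.45
tcp_pos: [0.5532, -0.3131, 0.0691]
orientation: [3.14, -0.003, 3.008]
contact_force: [0.2, 0.6, 0.3]
grip_width: 0.0428
finger_force: 0.0
t 38.45 tcp [ 0.5532 -0.3131  0.0691] yaw [ 3.140e+00 -3.000e-03  3.008e+00] turn10 [ 0.01 -0.02  0.24] shift now-axes [ 0.0016 -0.0211  0.0586] after-turn axes [ 0.0009 -0.0211  0.0586]
```

```bash
python3 -m handwheel '[{"x":0.001,"y":-0.021,"z":0,"wx":0,"wy":0,"wz":0.24,"grip":0},{"x":0,"y":0,"z":0.03,"wx":0,"wy":0,"wz":0,"grip":0},{"x":0,"y":0,"z":0.02,"wx":0,"wy":0,"wz":0,"grip":0},{"x":0,"y":0,"z":0,"wx":0,"wy":0,"wz":0,"grip":0},{"x":0,"y":0,"z":0,"wx":0,"wy":0,"wz":0,"grip":0}]'
python3 -c "
from h import *
plan([.5487,-.3337,.0105],np.pi-.1745)"
```

```text
time: 39.08
tcp_pos: [0.5505, -0.3357, 0.0213]
orientation: [-3.141, 0.002, 2.965]
contact_force: [-0.4, -0.4, 0.2]
grip_width: 0.0428
finger_force: 0.0
t 39.08 tcp [ 0.5505 -0.3357  0.0213] yaw [-3.141e+00  2.000e-03  2.965e+00] turn10 [-0.    0.01 -0.01] shift now-axes [0.0022 0.0017 0.0108] after-turn axes [0.0021 0.0017 0.0108]
```

```bash
python3 -m handwheel '[{"x":0.002,"y":0.001,"z":0.009,"wx":0,"wy":0,"wz":0,"grip":0},{"x":0,"y":0,"z":0,"wx":0,"wy":0,"wz":0,"grip":0},{"x":0,"y":0,"z":0,"wx":0,"wy":0,"wz":0,"grip":1},{"x":0,"y":0,"z":0,"wx":0,"wy":0,"wz":0,"grip":1},{"x":0,"y":0,"z":0,"wx":0,"wy":0,"wz":0,"grip":1}]'
python3 -m handwheel '[{"x":0,"y":0,"z":0,"wx":0,"wy":0,"wz":0,"grip":1},{"x":0,"y":0,"z":-0.04,"wx":0,"wy":0,"wz":0,"grip":1},{"x":0,"y":0,"z":-0.05,"wx":0,"wy":0,"wz":0,"grip":1},{"x":0,"y":0.02,"z":-0.05,"wx":0,"wy":0,"wz":-0.4,"grip":1},{"x":0,"y":0.05,"z":0,"wx":0,"wy":0,"wz":-0.5,"grip":1}]'
python3 -m handwheel '[{"x":0,"y":0.06,"z":0,"wx":0,"wy":0,"wz":-0.5,"grip":1},{"x":0,"y":0.06,"z":0,"wx":0,"wy":0,"wz":-0.25,"grip":1},{"x":0,"y":0.06,"z":0,"wx":0,"wy":0,"wz":0,"grip":1},{"x":0,"y":0.03,"z":0,"wx":0,"wy":0,"wz":0,"grip":1},{"x":0,"y":0,"z":0,"wx":0,"wy":0,"wz":0,"grip":1}]'
python3 -c "
from h import *
slot(-.03,.031)"
```

```text
time: 39.7
tcp_pos: [0.5483, -0.334, 0.0117]
orientation: [-3.141, 0.001, 2.965]
contact_force: [0.5, -0.0, 2.5]
grip_width: 0.0146
finger_force: 61.6
time: 40.33
tcp_pos: [0.5583, -0.2688, 0.1559]
orientation: [-3.136, 0.008, 3.119]
contact_force: [1.0, 1.8, -2.4]
grip_width: 0.0143
finger_force: 61.1
time: 40.95
tcp_pos: [0.5434, -0.0513, 0.1506]
orientation: [3.14, -0.001, -3.024]
contact_force: [-0.2, -0.7, -1.1]
grip_width: 0.0142
finger_force: 61.1
t 40.95 tcp [ 0.5434 -0.0513  0.1506] yaw [ 3.140e+00 -1.000e-03 -3.024e+00] turn10 [ 0.01 -0.01  0.04] shift now-axes [-0.0213  0.0264  0.1196] after-turn axes [-0.021   0.0268  0.1196]
```

```bash
python3 -m handwheel '[{"x":-0.02,"y":0.025,"z":0.02,"wx":0,"wy":0,"wz":0,"grip":1},{"x":0,"y":0,"z":0.04,"wx":0,"wy":0,"wz":0,"grip":1},{"x":0,"y":0,"z":0.04,"wx":0,"wy":0,"wz":0,"grip":1},{"x":0,"y":0,"z":0.014,"wx":0,"wy":0,"wz":0,"grip":1},{"x":0,"y":0,"z":0.004,"wx":0,"wy":0,"wz":0,"grip":1}]'
python3 -m handwheel '[{"x":0,"y":0,"z":0.002,"wx":0,"wy":0,"wz":0,"grip":1},{"x":0,"y":0,"z":0.002,"wx":0,"wy":0,"wz":0,"grip":1},{"x":0,"y":0,"z":0.001,"wx":0,"wy":0,"wz":0,"grip":1},{"x":0,"y":0,"z":0,"wx":0,"wy":0,"wz":0,"grip":1},{"x":0,"y":0,"z":0,"wx":0,"wy":0,"wz":0,"grip":1}]'
```

```text
time: 41.58
tcp_pos: [0.561, -0.0292, 0.0331]
orientation: [-3.141, -0.001, -3.032]
contact_force: [0.1, -0.5, -1.1]
grip_width: 0.0143
finger_force: 61.0
time: 42.2
tcp_pos: [0.5611, -0.0279, 0.0285]
orientation: [3.141, 0.0, -3.03]
contact_force: [-0.4, 0.4, -1.4]
grip_width: 0.0138
finger_force: 61.0
```

```bash
python3 -m handwheel '[{"x":0,"y":0,"z":0.001,"wx":0,"wy":0,"wz":0,"grip":1},{"x":0,"y":0,"z":0.001,"wx":0,"wy":0,"wz":0,"grip":1},{"x":0,"y":0,"z":0,"wx":0,"wy":0,"wz":0,"grip":1},{"x":0,"y":0,"z":0,"wx":0,"wy":0,"wz":0,"grip":1},{"x":0,"y":0,"z":0,"wx":0,"wy":0,"wz":0,"grip":1}]'
python3 -m handwheel '[{"x":0,"y":0,"z":0,"wx":0,"wy":0,"wz":0,"grip":1},{"x":0,"y":0,"z":0,"wx":0,"wy":0,"wz":0,"grip":0.4},{"x":0,"y":0,"z":0,"wx":0,"wy":0,"wz":0,"grip":0.3},{"x":0,"y":0,"z":0,"wx":0,"wy":0,"wz":0,"grip":0.3},{"x":0,"y":0,"z":-0.03,"wx":0,"wy":0,"wz":0,"grip":0.3}]'
python3 -m handwheel '[{"x":0,"y":0,"z":-0.05,"wx":0,"wy":0,"wz":0,"grip":0.3},{"x":0,"y":0,"z":-0.05,"wx":0,"wy":0,"wz":0,"grip":0},{"x":0,"y":-0.045,"z":-0.02,"wx":0,"wy":0,"wz":0,"grip":0},{"x":0,"y":-0.06,"z":0,"wx":0,"wy":0,"wz":0,"grip":0},{"x":0,"y":-0.06,"z":0,"wx":0,"wy":0,"wz":-0.2,"grip":0}]'
python3 -m handwheel '[{"x":-0.02,"y":-0.06,"z":0,"wx":0,"wy":0,"wz":-0.2,"grip":0},{"x":-0.02,"y":-0.06,"z":0,"wx":0,"wy":0,"wz":-0.2,"grip":0},{"x":0,"y":-0.05,"z":0.01,"wx":0,"wy":0,"wz":0,"grip":0},{"x":0,"y":0,"z":0,"wx":0,"wy":0,"wz":0,"grip":0},{"x":0,"y":0,"z":0,"wx":0,"wy":0,"wz":0,"grip":0}]'
python3 - <<'E'
from h import *
wpun('w8'); plan([.5481,-.4061,.0105],np.pi+.265)
E
```

```text
time: 42.82
tcp_pos: [0.5618, -0.0279, 0.0276]
orientation: [3.141, 0.001, -3.03]
contact_force: [-1.9, 1.4, 7.9]
grip_width: 0.0144
finger_force: 62.3
time: 43.45
tcp_pos: [0.5589, -0.0278, 0.0546]
orientation: [3.141, -0.005, -3.03]
contact_force: [0.3, -0.1, -0.6]
grip_width: 0.03
finger_force: 0.0
time: 44.08
tcp_pos: [0.5799, -0.193, 0.1767]
orientation: [3.141, 0.001, -2.992]
contact_force: [0.3, 0.0, 0.1]
grip_width: 0.0425
finger_force: 0.0
time: 44.7
tcp_pos: [0.6483, -0.3508, 0.1656]
orientation: [3.14, -0.0, -2.926]
contact_force: [0.4, 0.6, 0.7]
grip_width: 0.0425
finger_force: 0.0
px [ 77. 288.] mid [ 0.774  -0.6011] len 0.2478 wid 0.1116 ang -68.3
px [625. 216.] mid [ 0.5654 -0.0478] len 0.0775 wid 0.0171 ang 6.6
px [278.  91.] mid [ 0.5492 -0.4069] len 0.0746 wid 0.0169 ang 15.1
px [485.  30.] mid [ 0.4537 -0.2557] len 0.0148 wid 0.0146 ang 62.1
px [396.  22.] mid [ 0.4718 -0.3301] len 0.038 wid 0.0163 ang 10.8
t 44.75 tcp [ 0.6488 -0.3497  0.166 ] yaw [ 3.14   0.    -2.924] turn10 [ 0.01  0.   -0.27] shift now-axes [ 0.1105 -0.0336  0.1554] after-turn axes [ 0.1119 -0.028   0.1555]
```

```bash
python3 -m handwheel '[{"x":0,"y":0,"z":0,"wx":0,"wy":0,"wz":-0.27,"grip":0},{"x":0.055,"y":-0.014,"z":0,"wx":0,"wy":0,"wz":0,"grip":0},{"x":0.056,"y":-0.014,"z":0.02,"wx":0,"wy":0,"wz":0,"grip":0},{"x":0,"y":0,"z":0.05,"wx":0,"wy":0,"wz":0,"grip":0},{"x":0,"y":0,"z":0.035,"wx":0,"wy":0,"wz":0,"grip":0}]'
python3 -m handwheel '[{"x":0,"y":0,"z":0.02,"wx":0,"wy":0,"wz":0,"grip":0},{"x":0,"y":0,"z":0,"wx":0,"wy":0,"wz":0,"grip":0},{"x":0,"y":0,"z":0,"wx":0,"wy":0,"wz":0,"grip":0},{"x":0,"y":0,"z":0,"wx":0,"wy":0,"wz":0,"grip":0},{"x":0,"y":0,"z":0,"wx":0,"wy":0,"wz":0,"grip":0}]'
python3 -c "
from h import *
plan([.5488,-.4063,.0115],np.pi+.265)"
```

```text
time: 45.38
tcp_pos: [0.5485, -0.405, 0.0605]
orientation: [3.14, 0.001, -2.877]
contact_force: [0.0, 0.5, -0.2]
grip_width: 0.043
finger_force: 0.0
time: 46.0
tcp_pos: [0.5491, -0.4077, 0.0424]
orientation: [-3.14, 0.001, -2.878]
contact_force: [0.8, 0.3, 0.9]
grip_width: 0.0429
finger_force: 0.0
t 46.0 tcp [ 0.5491 -0.4077  0.0424] yaw [-3.140e+00  1.000e-03 -2.878e+00] turn10 [-0.01  0.01 -0.01] shift now-axes [-0.      0.0015  0.0309] after-turn axes [-0.0001  0.0015  0.0309]
```

```bash
python3 -m handwheel '[{"x":0,"y":0.001,"z":0.02,"wx":0,"wy":0,"wz":0,"grip":0},{"x":0,"y":0,"z":0.011,"wx":0,"wy":0,"wz":0,"grip":0},{"x":0,"y":0,"z":0,"wx":0,"wy":0,"wz":0,"grip":0},{"x":0,"y":0,"z":0,"wx":0,"wy":0,"wz":0,"grip":1},{"x":0,"y":0,"z":0,"wx":0,"wy":0,"wz":0,"grip":1}]'
python3 -m handwheel '[{"x":0,"y":0,"z":0,"wx":0,"wy":0,"wz":0,"grip":1},{"x":0,"y":0,"z":-0.04,"wx":0,"wy":0,"wz":0,"grip":1},{"x":0,"y":0,"z":-0.05,"wx":0,"wy":0,"wz":0,"grip":1},{"x":0,"y":0.03,"z":-0.05,"wx":0,"wy":0,"wz":0.4,"grip":1},{"x":0,"y":0.055,"z":0,"wx":0,"wy":0,"wz":0.5,"grip":1}]'
python3 -m handwheel '[{"x":0,"y":0.06,"z":0,"wx":0,"wy":0,"wz":0,"grip":1},{"x":0,"y":0.06,"z":0,"wx":0,"wy":0,"wz":0,"grip":1},{"x":0,"y":0.06,"z":0,"wx":0,"wy":0,"wz":0,"grip":1},{"x":0,"y":0.06,"z":0,"wx":0,"wy":0,"wz":0,"grip":1},{"x":0,"y":0.06,"z":0,"wx":0,"wy":0,"wz":0,"grip":1}]'
python3 -c "
from h import *
slot(.012,.035)"
```

```text
time: 46.62
tcp_pos: [0.5486, -0.4068, 0.011]
orientation: [-3.141, 0.001, -2.878]
contact_force: [0.6, -0.5, -1.4]
grip_width: 0.0141
finger_force: 61.5
time: 47.25
tcp_pos: [0.5316, -0.3273, 0.1553]
orientation: [-3.135, 0.008, -3.042]
contact_force: [0.7, 0.7, -1.9]
grip_width: 0.0142
finger_force: 61.7
time: 47.88
tcp_pos: [0.4976, -0.0231, 0.1505]
orientation: [3.141, 0.001, -3.035]
contact_force: [1.0, 0.8, -1.8]
grip_width: 0.0145
finger_force: 61.6
t 47.88 tcp [ 0.4976 -0.0231  0.1505] yaw [ 3.141e+00  1.000e-03 -3.035e+00] turn10 [ 0.    0.   -0.02] shift now-axes [-0.0632  0.0359  0.1156] after-turn axes [-0.0635  0.0357  0.1155]
```

```bash
python3 -m handwheel '[{"x":-0.04,"y":0.02,"z":0,"wx":0,"wy":0,"wz":0,"grip":1},{"x":-0.023,"y":0.011,"z":0.02,"wx":0,"wy":0,"wz":0,"grip":1},{"x":0,"y":0,"z":0.04,"wx":0,"wy":0,"wz":0,"grip":1},{"x":0,"y":0,"z":0.04,"wx":0,"wy":0,"wz":0,"grip":1},{"x":0,"y":0,"z":0.018,"wx":0,"wy":0,"wz":0,"grip":1}]'
python3 -m handwheel '[{"x":0,"y":0,"z":0.002,"wx":0,"wy":0,"wz":0,"grip":1},{"x":0,"y":0,"z":0.002,"wx":0,"wy":0,"wz":0,"grip":1},{"x":0,"y":0,"z":0.001,"wx":0,"wy":0,"wz":0,"grip":1},{"x":0,"y":0,"z":0,"wx":0,"wy":0,"wz":0,"grip":1},{"x":0,"y":0,"z":0,"wx":0,"wy":0,"wz":0,"grip":1}]'
python3 -c "
from h import *
slot(.012,.027)"
```

```text
time: 48.5
tcp_pos: [0.5558, 0.0125, 0.0303]
orientation: [3.141, -0.004, -3.035]
contact_force: [0.4, 0.2, -1.1]
grip_width: 0.0146
finger_force: 61.6
time: 49.12
tcp_pos: [0.5578, 0.0125, 0.0278]
orientation: [3.141, 0.001, -3.035]
contact_force: [0.5, 0.0, -0.4]
grip_width: 0.0143
finger_force: 61.6
t 49.12 tcp [0.5578 0.0125 0.0278] yaw [ 3.141e+00  1.000e-03 -3.035e+00] turn10 [ 0.    0.01 -0.02] shift now-axes [0.0003 0.0069 0.0008] after-turn axes [0.0003 0.0069 0.0008]
```

```bash
python3 -m handwheel '[{"x":0,"y":0,"z":0.001,"wx":0,"wy":0,"wz":0,"grip":1},{"x":0,"y":0,"z":0.0005,"wx":0,"wy":0,"wz":0,"grip":1},{"x":0,"y":0,"z":0,"wx":0,"wy":0,"wz":0,"grip":1},{"x":0,"y":0,"z":0,"wx":0,"wy":0,"wz":0,"grip":0.4},{"x":0,"y":0,"z":0,"wx":0,"wy":0,"wz":0,"grip":0.3}]'
python3 -m handwheel '[{"x":0,"y":0,"z":0,"wx":0,"wy":0,"wz":0,"grip":0.3},{"x":0,"y":0,"z":-0.04,"wx":0,"wy":0,"wz":0,"grip":0.3},{"x":0,"y":0,"z":-0.05,"wx":0,"wy":0,"wz":0,"grip":0.3},{"x":0.03,"y":-0.045,"z":-0.04,"wx":0,"wy":0,"wz":0,"grip":0},{"x":0.03,"y":-0.05,"z":0,"wx":0,"wy":0,"wz":-0.2,"grip":0}]'
python3 -m handwheel '[{"x":0.01,"y":-0.06,"z":0,"wx":0,"wy":0,"wz":-0.4,"grip":0},{"x":0,"y":-0.06,"z":0,"wx":0,"wy":0,"wz":-0.4,"grip":0},{"x":0,"y":-0.06,"z":0,"wx":0,"wy":0,"wz":0,"grip":0},{"x":0,"y":-0.04,"z":0,"wx":0,"wy":0,"wz":0,"grip":0},{"x":0,"y":0,"z":0,"wx":0,"wy":0,"wz":0,"grip":0}]'
python3 -m handwheel '[{"x":0,"y":0,"z":0,"wx":0,"wy":0,"wz":0,"grip":0},{"x":0,"y":0,"z":0,"wx":0,"wy":0,"wz":0,"grip":0},{"x":0,"y":0,"z":0,"wx":0,"wy":0,"wz":0,"grip":0},{"x":0,"y":0,"z":0,"wx":0,"wy":0,"wz":0,"grip":0},{"x":0,"y":0,"z":0,"wx":0,"wy":0,"wz":0,"grip":0}]'
python3 - <<'E'
from h import *
wpun('w9'); plan([.4527,-.3338,.0115],np.pi+.26)
E
```

```text
time: 49.75
tcp_pos: [0.5575, 0.0125, 0.0258]
orientation: [3.142, 0.0, -3.035]
contact_force: [-0.2, -0.1, -1.2]
grip_width: 0.0299
finger_force: 0.0
time: 50.38
tcp_pos: [0.512, -0.0857, 0.156]
orientation: [-3.141, 0.007, -2.996]
contact_force: [0.1, -0.7, -0.3]
grip_width: 0.0426
finger_force: 0.0
time: 51.0
tcp_pos: [0.5476, -0.3049, 0.1529]
orientation: [-3.139, -0.001, -2.866]
contact_force: [-0.3, 0.1, -0.8]
grip_width: 0.0427
finger_force: 0.0
time: 51.62
tcp_pos: [0.5485, -0.3002, 0.153]
orientation: [3.141, 0.0, -2.86]
contact_force: [0.1, -0.1, 0.3]
grip_width: 0.0426
finger_force: 0.0
px [  8. 316.] mid [ 0.7382 -0.6148] len 0.0387 wid 0.0312 ang -9.1
px [619. 314.] mid [0.5445 0.0356] len 0.0385 wid 0.0178 ang 6.0
px [594. 313.] mid [ 0.5509 -0.0077] len 0.041 wid 0.0183 ang 6.9
px [393. 309.] mid [ 0.5961 -0.2246] len 0.0431 wid 0.0098 ang 41.1
px [250. 309.] mid [ 0.6291 -0.3393] len 0.0432 wid 0.0099 ang -7.2
px [563. 309.] mid [ 0.5563 -0.0545] len 0.0466 wid 0.0205 ang 9.1
px [ 64. 308.] mid [ 0.6957 -0.5287] len 0.0863 wid 0.05 ang -66.9
px [410. 134.] mid [ 0.4573 -0.258 ] len 0.0147 wid 0.0144 ang -70.9
px [313.  98.] mid [ 0.4529 -0.3347] len 0.0741 wid 0.0161 ang 16.2
t 51.67 tcp [ 0.5485 -0.3004  0.153 ] yaw [ 3.142  0.    -2.86 ] turn10 [0.   0.   0.12] shift now-axes [ 0.1013 -0.0056  0.1415] after-turn axes [ 0.1012 -0.0077  0.1415]
```

```bash
python3 -m handwheel '[{"x":0.05,"y":-0.003,"z":0,"wx":0,"wy":0,"wz":0,"grip":0},{"x":0.051,"y":-0.003,"z":0.02,"wx":0,"wy":0,"wz":0,"grip":0},{"x":0,"y":0,"z":0.05,"wx":0,"wy":0,"wz":0,"grip":0},{"x":0,"y":0,"z":0.045,"wx":0,"wy":0,"wz":0,"grip":0},{"x":0,"y":0,"z":0,"wx":0,"wy":0,"wz":0,"grip":0}]'
python3 -c "
from h import *
plan([.4529,-.3342,.0115],np.pi+.275)"
```

```text
time: 52.3
tcp_pos: [0.4507, -0.3325, 0.0353]
orientation: [3.136, -0.005, -2.861]
contact_force: [0.5, 0.4, 0.6]
grip_width: 0.0429
finger_force: 0.0
t 52.3 tcp [ 0.4507 -0.3325  0.0353] yaw [ 3.136 -0.005 -2.861] turn10 [ 0.03 -0.03  0.03] shift now-axes [-0.0018 -0.0023  0.0238] after-turn axes [-0.0017 -0.0022  0.0238]
```

```bash
python3 -m handwheel '[{"x":-0.001,"y":-0.001,"z":0.015,"wx":0,"wy":0,"wz":0,"grip":0},{"x":0,"y":0,"z":0.010,"wx":0,"wy":0,"wz":0,"grip":0},{"x":0,"y":0,"z":0,"wx":0,"wy":0,"wz":0,"grip":0},{"x":0,"y":0,"z":0,"wx":0,"wy":0,"wz":0,"grip":1},{"x":0,"y":0,"z":0,"wx":0,"wy":0,"wz":0,"grip":1}]'
python3 -m handwheel '[{"x":0,"y":0,"z":0,"wx":0,"wy":0,"wz":0,"grip":1},{"x":0,"y":0,"z":-0.04,"wx":0,"wy":0,"wz":0,"grip":1},{"x":0,"y":0,"z":-0.05,"wx":0,"wy":0,"wz":0,"grip":1},{"x":-0.03,"y":0.02,"z":-0.05,"wx":0,"wy":0,"wz":0.4,"grip":1},{"x":-0.03,"y":0.055,"z":0,"wx":0,"wy":0,"wz":0.5,"grip":1}]'
python3 -m handwheel '[{"x":0,"y":0.06,"z":0,"wx":0,"wy":0,"wz":0,"grip":1},{"x":0,"y":0.06,"z":0,"wx":0,"wy":0,"wz":0,"grip":1},{"x":0,"y":0.06,"z":0,"wx":0,"wy":0,"wz":0,"grip":1},{"x":0,"y":0.06,"z":0,"wx":0,"wy":0,"wz":0,"grip":1},{"x":0,"y":0.04,"z":0,"wx":0,"wy":0,"wz":0,"grip":1}]'
python3 -c "
from h import *
slot(.05,.034)"
```

```text
time: 52.92
tcp_pos: [0.4548, -0.3354, 0.0138]
orientation: [-3.141, 0.001, -2.861]
contact_force: [-0.1, 1.0, 4.2]
grip_width: 0.014
finger_force: 60.5
time: 53.55
tcp_pos: [0.4983, -0.2512, 0.1575]
orientation: [-3.135, 0.009, -3.026]
contact_force: [0.8, 1.9, -1.4]
grip_width: 0.0138
finger_force: 60.0
time: 54.18
tcp_pos: [0.4598, 0.0335, 0.1528]
orientation: [3.14, -0.0, -3.015]
contact_force: [0.3, -0.5, -1.2]
grip_width: 0.014
finger_force: 60.0
t 54.17 tcp [0.4598 0.0335 0.1528] yaw [ 3.14  -0.    -3.015] turn10 [ 0.01 -0.    0.1 ] shift now-axes [-0.095   0.0116  0.1188] after-turn axes [-0.0948  0.0134  0.1188]
```

```bash
python3 -m handwheel '[{"x":-0.05,"y":0.006,"z":0,"wx":0,"wy":0,"wz":0.1,"grip":1},{"x":-0.045,"y":0.006,"z":0,"wx":0,"wy":0,"wz":0,"grip":1},{"x":0,"y":0,"z":0.03,"wx":0,"wy":0,"wz":0,"grip":1},{"x":0,"y":0,"z":0.04,"wx":0,"wy":0,"wz":0,"grip":1},{"x":0,"y":0,"z":0.035,"wx":0,"wy":0,"wz":0,"grip":1}]'
python3 -c "
from h import *
slot(.05,.030)"
python3 -m handwheel '[{"x":0,"y":0,"z":0.01,"wx":0,"wy":0,"wz":0,"grip":1},{"x":0,"y":0,"z":0.005,"wx":0,"wy":0,"wz":0,"grip":1},{"x":0,"y":0,"z":0.001,"wx":0,"wy":0,"wz":0,"grip":1},{"x":0,"y":0,"z":0,"wx":0,"wy":0,"wz":0,"grip":1},{"x":0,"y":0,"z":0,"wx":0,"wy":0,"wz":0,"grip":1}]'
```

```text
time: 54.8
tcp_pos: [0.5532, 0.0533, 0.0463]
orientation: [-3.141, -0.001, -3.035]
contact_force: [-0.0, 1.1, -2.3]
grip_width: 0.0138
finger_force: 59.9
t 54.8 tcp [0.5532 0.0533 0.0463] yaw [-3.141e+00 -1.000e-03 -3.035e+00] turn10 [-0.   -0.   -0.02] shift now-axes [0.0003 0.0039 0.0163] after-turn axes [0.0003 0.0039 0.0163]
time: 55.42
tcp_pos: [0.5544, 0.0534, 0.0328]
orientation: [3.141, 0.002, -3.035]
contact_force: [-0.9, -0.7, -1.2]
grip_width: 0.0136
finger_force: 59.9
```

```bash
python3 -m handwheel '[{"x":0,"y":0,"z":0.002,"wx":0,"wy":0,"wz":0,"grip":1},{"x":0,"y":0,"z":0.001,"wx":0,"wy":0,"wz":0,"grip":1},{"x":0,"y":0,"z":0,"wx":0,"wy":0,"wz":0,"grip":1},{"x":0,"y":0,"z":0,"wx":0,"wy":0,"wz":0,"grip":1},{"x":0,"y":0,"z":0,"wx":0,"wy":0,"wz":0,"grip":1}]'
python3 -m handwheel '[{"x":0,"y":0,"z":0,"wx":0,"wy":0,"wz":0,"grip":1},{"x":0,"y":0,"z":0,"wx":0,"wy":0,"wz":0,"grip":0.4},{"x":0,"y":0,"z":0,"wx":0,"wy":0,"wz":0,"grip":0.3},{"x":0,"y":0,"z":0,"wx":0,"wy":0,"wz":0,"grip":0.3},{"x":0,"y":0,"z":-0.04,"wx":0,"wy":0,"wz":0,"grip":0.3}]'
python3 -m handwheel '[{"x":0,"y":0,"z":-0.05,"wx":0,"wy":0,"wz":0,"grip":0.3},{"x":0.05,"y":-0.03,"z":-0.04,"wx":0,"wy":0,"wz":0,"grip":0.3},{"x":0.04,"y":-0.04,"z":0,"wx":0,"wy":0,"wz":0,"grip":0},{"x":0,"y":0,"z":0,"wx":0,"wy":0,"wz":0,"grip":-0.4},{"x":0,"y":0,"z":0,"wx":0,"wy":0,"wz":0,"grip":-0.4}]'
python3 - <<'E'
from h import *
wpun('w10',.036); plan([.459,-.0225,.04],np.pi+.11)
t=shot('top','t3');s=shot('scene','s8')
h=cv2.cvtColor(t['frame'][:,:,::-1],cv2.COLOR_BGR2HSV)
for c in pun(h) if 'pun' in dir() else []: pass
h=cv2.cvtColor(s['frame'][:,:,::-1],cv2.COLOR_BGR2HSV)
m=np.zeros(h.shape[:2],np.uint8); m[185:285,260:400]=((h[...,1]<70)&(h[...,2]>80))[185:285,260:400]
m[240:360,140:270]=((h[...,1]<70)&(h[...,2]>80))[240:360,140:270]
for c in cv2.findContours(m,0,2)[0]:
    if cv2.contourArea(c)>15:
        r=cv2.minAreaRect(c);print('scene',np.round(r[0]),cv2.contourArea(c),onz(s,r[0],.036).round(3))
E
```

```text
time: 56.05
tcp_pos: [0.554, 0.0533, 0.0298]
orientation: [3.141, 0.0, -3.035]
contact_force: [-1.9, 0.0, 4.5]
grip_width: 0.0141
finger_force: 60.8
time: 56.68
tcp_pos: [0.5511, 0.0531, 0.0669]
orientation: [-3.141, -0.007, -3.035]
contact_force: [1.2, 0.2, 1.3]
grip_width: 0.0297
finger_force: 0.0
time: 57.3
tcp_pos: [0.4774, -0.0215, 0.1545]
orientation: [3.141, 0.001, -3.035]
contact_force: [0.3, 0.8, -0.6]
grip_width: 0.0597
finger_force: 0.0
px [302. 320.] mid [ 0.5469 -0.0297] len 0.0156 wid 0.0152 ang -83.5
px [354. 320.] mid [0.5423 0.0106] len 0.0165 wid 0.0162 ang -84.6
px [255. 320.] mid [ 0.5511 -0.067 ] len 0.0163 wid 0.008 ang 2.3
px [418. 312.] mid [0.5311 0.0615] len 0.0437 wid 0.0096 ang 39.0
px [226. 311.] mid [ 0.5469 -0.0916] len 0.043 wid 0.0097 ang -23.5
t 57.35 tcp [ 0.4777 -0.021   0.1543] yaw [ 3.141e+00  1.000e-03 -3.034e+00] turn10 [ 0.    0.   -0.01] shift now-axes [0.0189 0.0005 0.1143] after-turn axes [0.0188 0.0006 0.1143]
scene [299. 260.] 102.5 [ 0.57  -0.072  0.036]
scene [311. 249.] 86.5 [ 0.561 -0.028  0.036]
scene [322. 242.] 91.5 [0.561 0.011 0.036]
scene [334. 233.] 96.0 [0.555 0.053 0.036]
```

All four punches are in the drawer. In the scene view they are at (299,260), (311,249), (322,242) and (334,233), within the drawer's width, and the board is clear. Re-grasp the pull and shut the drawer.

```bash
python3 -m handwheel '[{"x":0.018,"y":0,"z":0,"wx":0,"wy":0,"wz":0,"grip":-0.4},{"x":0,"y":0,"z":0.04,"wx":0,"wy":0,"wz":0,"grip":-0.4},{"x":0,"y":0,"z":0.04,"wx":0,"wy":0,"wz":0,"grip":-0.4},{"x":0,"y":0,"z":0.031,"wx":0,"wy":0,"wz":0,"grip":-0.4},{"x":0,"y":0,"z":0,"wx":0,"wy":0,"wz":0,"grip":-0.4}]'
python3 -m handwheel '[{"x":0,"y":0,"z":0,"wx":0,"wy":0,"wz":0,"grip":0.5},{"x":0,"y":0,"z":0,"wx":0,"wy":0,"wz":0,"grip":1},{"x":0,"y":0,"z":0,"wx":0,"wy":0,"wz":0,"grip":1},{"x":0,"y":0,"z":0,"wx":0,"wy":0,"wz":0,"grip":1},{"x":0,"y":0,"z":0,"wx":0,"wy":0,"wz":0,"grip":1}]' 40
python3 -c "
from h import *
plan([.6014,-.0083,.042],np.pi+.11)"
```

```text
time: 58.08
tcp_pos: [0.4576, -0.0235, 0.0413]
orientation: [-3.141, -0.006, -3.034]
contact_force: [1.0, 0.7, 0.6]
grip_width: 0.0598
finger_force: 0.0
time: 58.7
tcp_pos: [0.4608, -0.0245, 0.0447]
orientation: [-3.141, 0.003, -3.035]
contact_force: [-0.8, -2.8, 6.3]
grip_width: 0.0235
finger_force: 41.3
t 58.7 tcp [ 0.4608 -0.0245  0.0447] yaw [-3.141e+00  3.000e-03 -3.035e+00] turn10 [-0.    0.02 -0.02] shift now-axes [-0.1415  0.0012  0.0032] after-turn axes [-0.1415  0.0007  0.0027]
```

```bash
python3 -m handwheel '[{"x":-0.006,"y":0,"z":0,"wx":0,"wy":0,"wz":0,"grip":1},{"x":-0.012,"y":0,"z":0,"wx":0,"wy":0,"wz":0,"grip":1},{"x":-0.015,"y":0,"z":0,"wx":0,"wy":0,"wz":0,"grip":1},{"x":-0.015,"y":0,"z":0,"wx":0,"wy":0,"wz":0,"grip":1},{"x":-0.015,"y":0,"z":0,"wx":0,"wy":0,"wz":0,"grip":1}]'
python3 -m handwheel '[{"x":-0.015,"y":0,"z":0,"wx":0,"wy":0,"wz":0,"grip":1},{"x":-0.015,"y":0,"z":0,"wx":0,"wy":0,"wz":0,"grip":1},{"x":-0.015,"y":0,"z":0,"wx":0,"wy":0,"wz":0,"grip":1},{"x":-0.012,"y":0,"z":0,"wx":0,"wy":0,"wz":0,"grip":1},{"x":-0.008,"y":0,"z":0,"wx":0,"wy":0,"wz":0,"grip":1}]'
python3 -m handwheel '[{"x":-0.005,"y":0,"z":0,"wx":0,"wy":0,"wz":0,"grip":1},{"x":-0.004,"y":0,"z":0,"wx":0,"wy":0,"wz":0,"grip":1},{"x":-0.004,"y":0,"z":0,"wx":0,"wy":0,"wz":0,"grip":1},{"x":-0.003,"y":0,"z":0,"wx":0,"wy":0,"wz":0,"grip":1},{"x":0,"y":0,"z":0,"wx":0,"wy":0,"wz":0,"grip":1}]'
python3 -c "
from h import *
plan([.6014,-.0083,.042],np.pi+.11)"
```

```text
time: 59.32
tcp_pos: [0.5226, -0.0174, 0.0447]
orientation: [3.141, 0.001, -3.035]
contact_force: [-3.2, -1.1, 8.8]
grip_width: 0.0235
finger_force: 41.6
time: 59.95
tcp_pos: [0.5873, -0.01, 0.0448]
orientation: [3.141, 0.001, -3.035]
contact_force: [-2.7, -0.5, 7.8]
grip_width: 0.0238
finger_force: 41.4
time: 60.58
tcp_pos: [0.5985, -0.0087, 0.0447]
orientation: [3.139, -0.008, -3.035]
contact_force: [-11.5, 0.1, 17.3]
grip_width: 0.0231
finger_force: 42.7
t 60.58 tcp [ 0.5985 -0.0087  0.0447] yaw [ 3.139 -0.008 -3.035] turn10 [ 0.02 -0.05 -0.02] shift now-axes [-0.003   0.0001  0.0027] after-turn axes [-0.003   0.0001  0.0027]
```

```bash
python3 -m handwheel '[{"x":-0.003,"y":0,"z":0,"wx":0,"wy":0,"wz":0,"grip":1},{"x":-0.003,"y":0,"z":0,"wx":0,"wy":0,"wz":0,"grip":1},{"x":0,"y":0,"z":0,"wx":0,"wy":0,"wz":0,"grip":1},{"x":0,"y":0,"z":0,"wx":0,"wy":0,"wz":0,"grip":1},{"x":0,"y":0,"z":0,"wx":0,"wy":0,"wz":0,"grip":1}]'
python3 -m handwheel '[{"x":0.004,"y":0,"z":0,"wx":0,"wy":0,"wz":0,"grip":1},{"x":0.004,"y":0,"z":0,"wx":0,"wy":0,"wz":0,"grip":1},{"x":0,"y":0,"z":0,"wx":0,"wy":0,"wz":0,"grip":-0.3},{"x":0,"y":0,"z":0,"wx":0,"wy":0,"wz":0,"grip":-0.3},{"x":0,"y":0,"z":0,"wx":0,"wy":0,"wz":0,"grip":-0.3}]'
python3 -m handwheel '[{"x":0,"y":0,"z":-0.04,"wx":0,"wy":0,"wz":0,"grip":-0.3},{"x":0.0,"y":0,"z":-0.06,"wx":0,"wy":0,"wz":0,"grip":-0.3},{"x":0.05,"y":-0.05,"z":-0.05,"wx":0,"wy":0,"wz":0,"grip":-0.3},{"x":0.05,"y":-0.05,"z":-0.03,"wx":0,"wy":0,"wz":0,"grip":-0.3},{"x":0,"y":0,"z":0,"wx":0,"wy":0,"wz":0,"grip":-0.3}]'
python3 - <<'E'
from h import *
keypx('s9'); keyan('s9',352,386,190)
t=shot('top','t4'); a=load('top0')['frame'].astype(int); b=t['frame'].astype(int)
d=(abs(a-b).sum(2)>60).astype(np.uint8)
d=cv2.morphologyEx(d,cv2.MORPH_OPEN,np.ones((2,2)))
for c in cv2.findContours(d,0,2)[0]:
    if cv2.contourArea(c)>12: print('changed',cv2.boundingRect(c),cv2.contourArea(c))
f=b[205:230,292:320].sum(2)//3
for i in range(0,25,2): print(205+i,f[i].tolist()[6:22])
E
```

```text
time: 61.2
tcp_pos: [0.5985, -0.0087, 0.0445]
orientation: [3.136, -0.02, -3.035]
contact_force: [-25.6, -0.3, 29.1]
grip_width: 0.0233
finger_force: 44.8
time: 61.82
tcp_pos: [0.6006, -0.0083, 0.0432]
orientation: [3.141, 0.0, -3.035]
contact_force: [-0.8, -0.4, 0.0]
grip_width: 0.0556
finger_force: 0.0
time: 62.45
tcp_pos: [0.5307, -0.0986, 0.2062]
orientation: [-3.141, 0.004, -3.044]
contact_force: [1.4, 0.7, 0.1]
grip_width: 0.0556
finger_force: 0.0
key blob [360, 195, 20, 33, 219] apex 374.5 195
s9 blob [365, 195, 15, 31, 206] apex 374.5 195 left 365 right 379
changed (417, 455, 10, 4) 16.5
changed (341, 443, 38, 14) 236.5
changed (0, 429, 13, 22) 191.5
changed (110, 413, 102, 38) 2021.5
changed (575, 407, 6, 13) 42.5
changed (146, 232, 16, 5) 16.0
changed (400, 231, 187, 249) 14506.0
changed (170, 229, 8, 14) 19.0
changed (406, 227, 14, 32) 302.0
changed (302, 221, 9, 4) 17.5
changed (285, 206, 9, 4) 16.0
changed (260, 205, 8, 4) 12.5
changed (258, 196, 13, 10) 71.5
changed (241, 195, 14, 14) 130.0
changed (231, 194, 160, 286) 16527.0
205 [112, 113, 114, 114, 113, 113, 111, 110
[... 210 characters left out ...]
94, 84, 73, 64, 55, 48, 39, 40, 36, 27, 29]
213 [49, 47, 49, 51, 100, 116, 113, 112, 108, 102, 100, 71, 60, 74, 77, 76]
215 [75, 69, 55, 52, 55, 54, 56, 54, 55, 51, 48, 43, 65, 72, 72, 72]
217 [77, 77, 58, 51, 55, 56, 55, 54, 56, 53, 50, 46, 67, 76, 76, 76]
219 [79, 80, 64, 50, 53, 54, 56, 56, 56, 53, 50, 45, 60, 75, 80, 79]
221 [77, 78, 66, 53, 53, 54, 55, 54, 55, 54, 51, 49, 53, 70, 75, 75]
223 [75, 75, 62, 61, 61, 60, 61, 56, 53, 53, 51, 46, 45, 67, 75, 74]
225 [77, 77, 78, 60, 41, 38, 42, 41, 46, 49, 55, 58, 71, 77, 75, 75]
227 [172, 172, 173, 129, 96, 96, 94, 153, 173, 172, 172, 172, 171, 172, 172, 172]
229 [169, 168, 168, 168, 169, 168, 168, 167, 167, 167, 167, 167, 167, 166, 166, 165]
```

The drawer held still while the push went from 11 N to 25 N, so it is shut. The key is still fully up, the mallet region is essentially unchanged from the start, and the robot is clear, so I'm handing in.

```bash
python3 -c "
from h import *
print(robot.get_state()['contact_force'].round(1),robot.get_state()['time'])
print(robot.job_done())"
```

```text
[0.  1.  0.2] 62.55
the job is handed in; nothing more can be done
None
```

I handed the job in at 62.6 s: five mallet taps worked the key fully up, the mallet is flat on its mat, all four punches are in the drawer and it is shut, but I got no verdict back, and the brass block and wooden cone weren't checked in the last picture because the arm hid part of the cork board.

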